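# High-voltage withstand test of a batch of ceramic rod insulators

### The job

Run the withstand test on all the ceramic rods that lie on the blue mat: first lift the copper shorting bar off the test cradle into its yellow parking dish, then lay every rod across both rails of the cradle, one to a slot. Twist the black spring-return test switch on the console clockwise to its stop, keep it there for two seconds and let go so that it springs back; afterwards put all the rods in the green tested tray, and leave the shorting bar lying in a slot across both rails again. Never turn the switch while the bar is on the cradle, and leave the other things on the bench where they are.

Things in the scene. Friction and masses are not known exactly. Their poses are not given: they have to be found in the camera images.
- cradle: fixed test cradle, white base plate 190 x 210 x 15 mm with two metal rails along its y (steel at x = -48, copper at x = +48 mm; 16 mm wide, flat top 50 mm above the bench). White 45-degree ridges, 12 mm high, part the rails into three slots, 35 mm wide at rail height. White end strips, inner faces at x = -70 and +70 mm, top 62 mm up. Origin: centre of the underside, on the bench
- slot1 (a point): centre of a slot of the cradle, midway between the two rails, at the height of their tops (50 mm; cradle y = -60 mm). A rod or the bar lies here along the cradle's x, resting on both rails: rod centre 13 mm above this point, bar underside level with it
- slot2 (a point): centre of a slot of the cradle, midway between the two rails, at the height of their tops (50 mm; cradle y = 0 mm). A rod or the bar lies here along the cradle's x, resting on both rails: rod centre 13 mm above this point, bar underside level with it
- slot3 (a point): centre of a slot of the cradle, midway between the two rails, at the height of their tops (50 mm; cradle y = 60 mm). A rod or the bar lies here along the cradle's x, resting on both rails: rod centre 13 mm above this point, bar underside level with it
- rod1: rod insulator lying on its side: white ribbed ceramic body 24 mm thick (ribs 26), a 26 mm square, 22 mm long aluminium fitting at each end, 124 mm long in all, about 0.19 kg, loose. Origin in its very centre (13 mm above what it lies on), x along the rod; both ends alike. Grip it round the ceramic in the middle. May be absent: not every run has all three
- rod2: rod insulator lying on its side: white ribbed ceramic body 24 mm thick (ribs 26), a 26 mm square, 22 mm long aluminium fitting at each end, 124 mm long in all, about 0.19 kg, loose. Origin in its very centre (13 mm above what it lies on), x along the rod; both ends alike. Grip it round the ceramic in the middle. May be absent: not every run has all three
- rod3: rod insulator lying on its side: white ribbed ceramic body 24 mm thick (ribs 26), a 26 mm square, 22 mm long aluminium fitting at each end, 124 mm long in all, about 0.19 kg, loose. Origin in its very centre (13 mm above what it lies on), x along the rod; both ends alike. Grip it round the ceramic in the middle. May be absent: not every run has all three
- shorting_bar: shorting bar: flat copper bar 124 (x) x 20 (y) x 8 (z) mm with a red upright insulating grip 50 (x) x 18 (y) mm that rises from 8 to 44 mm above the underside in the middle; 0.28 kg, loose. Origin: centre of the underside, x along the bar. At the start it lies in the middle slot of the cradle
- parking_dish: fixed yellow parking dish for the shorting bar: shallow open dish 156 (x) x 66 (y) x 14 mm, walls 4 mm, inner floor 4 mm above the bench; the bar lies flat in it along its x. Origin: centre of the underside, on the bench
- mat: fixed blue bench mat 190 (x) x 265 (y) x 3 mm on which the untested rods lie. Origin: centre of the underside
- tested_tray: fixed green tray for tested rods, open above, 190 (x) x 230 (y) x 36 mm outside, walls and floor 5 mm: room for three rods side by side along its x. Origin: centre of the underside
- console: fixed grey control console 150 (x) x 200 (y) mm with a panel that rises away from the console's -x side, tilted 0.42 rad (24 degrees) about its y; the panel carries the test switch on its -y half, a red mushroom button and lamps (not used) on its +y half. Origin: centre of the underside
- test_switch (a joint): angle of the test switch, rad: 0 at rest, 1.05 at its stop, growing clockwise as seen looking down on the panel. A spring drives it back to 0: 0.055 N m at rest, 0.17 N m at the stop. Its black handle is a bar 50 mm long and 14 mm wide, standing 5 to 36 mm above the panel, that at rest points up the panel's slope
- switch_grip (a point): point on the axis of the test switch, 26 mm above the panel, where the handle is gripped across its 14 mm width; z is the switch axis, pointing out of the panel (leaning 0.42 rad from vertical towards the console's -x), x along the handle (turns with it)
- multimeter: bystander: yellow and black hand multimeter 85 x 150 x 37 mm, lying; origin centre of underside
- cleaner_bottle: bystander: white bottle with blue cap, 60 mm in diameter, 150 mm tall, standing; origin centre of underside
- tape_roll: bystander: roll of black tape, 68 mm in diameter, 20 mm high, lying flat; origin centre of underside
There are look-alikes about, which are no part of the job. There is more than one size of the shorting_bar; the one meant has the size given above. What is shaped like the rod2 but purple is not meant.

How it is judged (in metres and radians):
On the way, in this order (a step that is already met when the one before it is completed fails the run):
1. the shorting bar lies in its parking dish (x of shorting_bar in the frame of parking_dish between -0.025 and 0.025 m and y of shorting_bar in the frame of parking_dish between -0.03 and 0.03 m and z of shorting_bar in the frame of parking_dish between -0.002 and 0.012 m), for 0.2 s.
2. every rod lies in a slot across both rails, the bar still parked (all of step 1 and x of rod1 in the frame of cradle between -0.012 and 0.012 m and y of rod1 in the frame of cradle between -0.075 and 0.075 m and z of rod1 in the frame of cradle between 0.057 and 0.068 m and angle between the x axis of each of rod1, rod2, rod3 and the x axis of cradle, either way round below 0.15 rad and x of rod2 in the frame of cradle between -0.012 and 0.012 m and y of rod2 in the frame of cradle between -0.075 and 0.075 m and z of rod2 in the frame of cradle between 0.057 and 0.068 m and x of rod3 in the frame of cradle between -0.012 and 0.012 m and y of rod3 in the frame of cradle between -0.075 and 0.075 m and z of rod3 in the frame of cradle between 0.057 and 0.068 m), for 0.2 s.
3. the test switch is held at its stop for a good second (beyond 0.95 rad), rods in the cradle, bar parked (all of step 2 and value of joint test_switch above 0.95 rad), for 1.2 s.
4. the switch has been let go and has sprung back, rods still in the cradle (x of rod1 in the frame of cradle between -0.012 and 0.012 m and y of rod1 in the frame of cradle between -0.075 and 0.075 m and z of rod1 in the frame of cradle between 0.057 and 0.068 m and angle between the x axis of each of rod1, rod2, rod3 and the x axis of cradle, either way round below 0.15 rad and x of rod2 in the frame of cradle between -0.012 and 0.012 m and y of rod2 in the frame of cradle between -0.075 and 0.075 m and z of rod2 in the frame of cradle between 0.057 and 0.068 m and x of rod3 in the frame of cradle between -0.012 and 0.012 m and y of rod3 in the frame of cradle between -0.075 and 0.075 m and z of rod3 in the frame of cradle between 0.057 and 0.068 m and value of joint test_switch below 0.06 rad and contact force between the fingers and test_switch below 0.1 N), for 0.2 s.
At the end, for the whole second after the job is handed in: every rod rests inside the green tray, its centre at least 10 mm inside the walls and below 50 mm; the shorting bar rests flat in a slot across both rails (within 15 mm of the middle lengthwise, 0.2 rad of the slot's direction, 6 mm of its seated height); the switch is back at rest (below 0.06 rad) (x of rod1 in the frame of tested_tray between -0.075 and 0.075 m and y of rod1 in the frame of tested_tray between -0.1 and 0.1 m and z of rod1 in the frame of tested_tray between 0.01 and 0.05 m and linear speed of each of rod1, rod2, rod3, shorting_bar below 0.02 m/s and x of rod2 in the frame of tested_tray between -0.075 and 0.075 m and y of rod2 in the frame of tested_tray between -0.1 and 0.1 m and z of rod2 in the frame of tested_tray between 0.01 and 0.05 m and x of rod3 in the frame of tested_tray between -0.075 and 0.075 m and y of rod3 in the frame of tested_tray between -0.1 and 0.1 m and z of rod3 in the frame of tested_tray between 0.01 and 0.05 m and x of shorting_bar in the frame of cradle between -0.015 and 0.015 m and y of shorting_bar in the frame of cradle between -0.08 and 0.08 m and z of shorting_bar in the frame of cradle between 0.044 and 0.056 m and angle between the x axis of shorting_bar and the x axis of cradle, either way round below 0.2 rad and angle between shorting_bar's own z axis and vertical below 0.15 rad and value of joint test_switch below 0.06 rad); the robot touches nothing.
It fails at once if the switch is turned (beyond 0.3 rad) while the shorting bar is on the cradle (value of joint test_switch above 0.3 rad and horizontal distance between shorting_bar and cradle below 0.12 m).
It fails at once if the multimeter is moved more than 4 cm (distance of multimeter from where it was at the start of the episode above 0.04 m).
It fails at once if the cleaner bottle is moved more than 4 cm (distance of cleaner_bottle from where it was at the start of the episode above 0.04 m).
It fails at once if the tape roll is moved more than 4 cm (distance of tape_roll from where it was at the start of the episode above 0.04 m).
Of rod1, rod2, rod3 only 2 to 3 are there at a start; the rules pass over those that are not, and their reading is None.
At some moment in a run one of rod1, rod2, rod3 may be knocked a few centimetres aside while the robot is not near it.
Once in a run the grip may slacken for a moment while it holds something.
It also fails if it takes over 210 s, if anything falls off the work surface, if the arm or the gripper's body presses on something with over 40 N, if the wrist force passes 120 N, or if a joint passes its speed limit or range.

### The arm

A 6-joint arm with a two-finger parallel gripper is mounted at the origin on the work surface. World frame = base frame: x ahead of the robot, y to its left, z up, the work surface at z = 0. Lengths are in mm, angles in rad, forces in N, time in s.
With the tool pointing down it reaches from about 400 to 925 mm from the base axis. Payload 12.5 kg.
Tool frame: the origin (TCP) lies at the very end of the fingers, on their centre line; the grasp point (between the pads) lies behind it (env.grip_depth is the z of the grasp point in the tool frame, in mm); z points along the fingers, y is the line along which they close (so a half turn about z gives the same grasp; the last joint's range is limited). The gripper opens to 95 mm and grips with 3 to 60 N. Pads are 20 mm wide; open, the fingers measure 119 mm over their backs; the gripper's body (75 mm by 180 mm) begins 59 mm behind the grasp point.
Start: joints at [-0.106, 0.491, 1.559, -0, 1.092, -0.106], TCP at [625.02, 0.021, 185.561] pointing down, gripper open.
Joint ranges: [-3.1, 3.1], [-0.84, 2.19], [0.05, 2.79], [-1.13, 4.28], [0.06, 2.93], [-2.69, 2.69]. Speed limits (rad/s): [2.22, 2.22, 2.79, 3.14, 3.14, 3.14].

### API

Orientations are given as [roll, pitch, yaw] about the fixed x, y, z axes, in that order (R = Rz(yaw) Ry(pitch) Rx(roll)).
In Python, from cell import env, optics gives the robot as it stands.
- The arm moves only by the tool step_arm, never from a script. Its argument "moves" is a list of rows, each an object of numbers: "tx", "ty", "tz": the shift along the tool's x, y, z in mm; "roll": the turn about the tool's z in rad. In form: [{"tx": .., "ty": .., "tz": .., "roll": ..}, ...]. A call has 1 to 12 rows; each row is the pose to reach, as a shift and turn from the pose commanded when the call began, along the tool's axes at that moment; what a row does not reach only later rows make up. A row lasts 1/12 s, in which the tool goes at most 41.7 mm and 7.16 degrees, less where a joint would pass 70% of its speed; a pose out of reach is approached as far as the arm can. A call with a gripper value outside its range is refused whole. "grip" is the finger opening in mm, from 0 to 95.1, set as the call begins (left out, the last holds). The fingers move at their own pace and stop on an object; the grip force is fixed at half the most. Time passes only in rows, so rows that repeat a pose let the fingers close. It gives the time, the measured TCP pose, the force, the opening and the grip force at its end, in the units of the state.
- env.state(): the state, without advancing time (a new reading comes with each control period).
- optics.read_camera(name): name is "scene" or "side" or "wrist"; returns a dict with "pixels" (384x512x3 uint8, blue, green, red), "mtx" (3x3 intrinsics, pixels), "view" (4x4, takes a point from world to camera coordinates). Camera axes: x right, y down, z forward; pixel columns grow to the right and rows downward; lengths in mm; the calibration is good to about 2 mm. A picture is of the moment at which its call begins. There is no depth.
- env.job_done(): hands the job in; it is judged then, once.
The state is a dict: "t": time; "joints": joint angles; "qvel": joint speeds; "tau": joint torques, N m; "eef_pos": TCP position; "tcp_rot": TCP orientation; "ft_force": force on the tool from outside, world axes, zero at the start; "moment": the same for the moment, N m; "opening": opening from 0.0 (shut) to 1.0 (fully open); "grip_force": force on a finger pad.
Only numpy, scipy, OpenCV 4.12 (cv2) and the standard library are available. Lean on these libraries where they do the work, as an engineer would, in place of code of your own. Each camera call takes 0.05 s, during which the arm holds its last target. There are 200 camera calls.

## Working session

There is one attempt and no reset: what is moved stays moved. The work goes in short steps, Python scripts to look and compute and a tool call to move; the robot and the scene stay as the last step left them, time stands still between calls to the robot, and variables do not carry over. Pictures are saved under pics/ and viewed, at most 14 in all, crops included, and the job is handed in when it is done.

Besides the shell and the picture viewer there is one more tool, called after ">>>" as name(argument=value, ...), one argument or row to a line, values as JSON. step_arm: Moves the arm, as the interface text tells. Its arguments: {"type":"object","properties":{"moves":{"type":"array"},"grip":{"type":"number"}},"required":["moves"]}

```bash
ls; mkdir -p pics
python3 - <<'E'
from cell import env, optics
import cv2,numpy as np
print(env.state(), env.grip_depth)
for n in ["scene","side"]:
    c=optics.read_camera(n); cv2.imwrite(f"pics/{n}0.png",c["pixels"]); np.savez(f"{n}0.npz",**c); print(n,c["mtx"].tolist(),c["view"].round(3).tolist())
E
```

```text
pics
{'t': 0.0, 'joints': array([-1.05616777e-01,  4.91587949e-01,  1.55944630e+00,  1.07211703e-05,
        1.09167525e+00, -1.05592322e-01]), 'qvel': array([ 0.00096826,  0.00037121,  0.00067242,  0.00123966, -0.00018579,
        0.00087159]), 'tau': array([-9.52334158e-04, -6.12640929e+01, -2.58175153e+01,  6.92750537e-02,
        4.83079045e-02, -1.38641695e-05]), 'eef_pos': array([6.24732686e+02, 4.34554655e-02, 1.84945208e+02]), 'tcp_rot': array([-3.14048303e+00, -1.27166366e-04,  1.57076685e+00]), 'ft_force': array([-0.17505789,  0.21397372, -0.99784071]), 'moment': array([0.00445269, 0.04917296, 0.05423692]), 'grip_force': 0.0, 'opening': 1.000654183068619} -18.8
scene [[372.7306612890362, 0.0, 260.8531931633851], [0.0, 372.7306612890362, 197.01929385861868], [0.0, 0.0, 1.0]] [[-0.4, 0.916, 0.011, 282.086], [0.782, 0.347, -0.518, -325.716], [-0.478, -0.199, -0.855, 1363.753], [0.0, 0.0, 0.0, 1.0]]
side [[479.7754308625684, 0.0, 261.53169617766576], [0.0, 479.7754308625684, 194.23922256374138], [0.0, 0.0, 1.0]] [[0.993, -0.117, -0.014, -526.035], [-0.079, -0.579, -0.812, 62.799], [0.087, 0.807, -0.584, 1390.827], [0.0, 0.0, 0.0, 1.0]]
```

View pics/scene0.png

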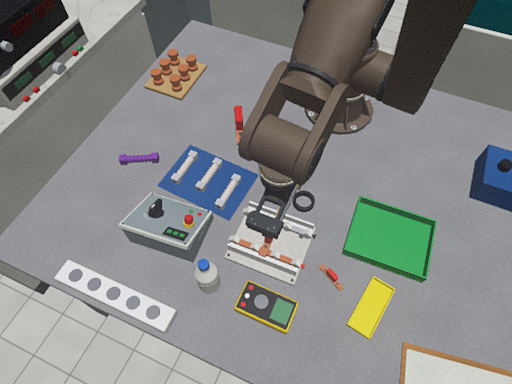

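View pics/side0.png

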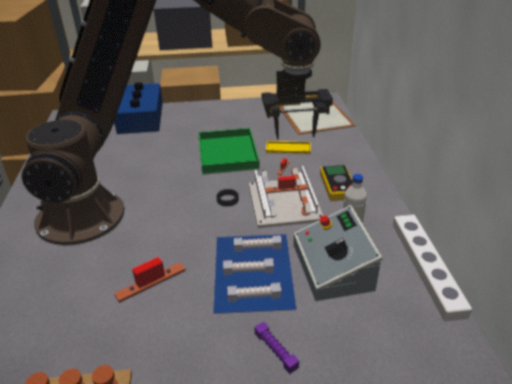

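The scene view shows three white rods on the blue mat at about (184,166), (209,174) and (229,190). Candidates for the bar:
- the bar on the cradle at (267,243), which is the one meant because it lies in the middle slot
- a larger bar at (239,122)
- a smaller bar at (331,276)

The purple rod at (139,158) is a look-alike. The dish is at (371,306), the tray at (390,238) and the switch at (156,208). The tape roll at (303,201), the bottle at (206,275) and the multimeter at (266,306) are bystanders. Next I measure these.

```bash
cat > h.py <<'E'
import cv2,numpy as np
def load(n,k=0): return dict(np.load(f"{n}{k}.npz"))
def grab(n,k):
    from cell import optics
    c=optics.read_camera(n); np.savez(f"{n}{k}.npz",**c); cv2.imwrite(f"pics/{n}{k}.png",c["pixels"]); return c
def cast(c,uv,z):
    uv=np.atleast_2d(np.asarray(uv,float)); R=c["view"][:3,:3]; t=c["view"][:3,3]
    o=-R.T@t; d=np.c_[uv,np.ones(len(uv))]@np.linalg.inv(c["mtx"]).T@R
    return o+d*((z-o[2])/d[:,2])[:,None]
def proj(c,P):
    P=np.atleast_2d(np.asarray(P,float)); q=(P@c["view"][:3,:3].T+c["view"][:3,3])@c["mtx"].T
    return q[:,:2]/q[:,2:]
def hsv(c,lo,hi): return cv2.inRange(cv2.cvtColor(c["pixels"],cv2.COLOR_BGR2HSV),np.array(lo),np.array(hi))
def blobs(m,amin=30):
    cs,_=cv2.findContours(m,cv2.RETR_EXTERNAL,cv2.CHAIN_APPROX_NONE)
    return sorted([k for k in cs if cv2.contourArea(k)>amin],key=cv2.contourArea,reverse=True)
def rect(c,k,z):
    """min-area rectangle on the plane z: centre, (long,short), yaw of the long side"""
    p=cast(c,k.reshape(-1,2),z)[:,:2].astype(np.float32)
    b=cv2.boxPoints(cv2.minAreaRect(p)); e=[b[1]-b[0],b[2]-b[1]]; l=[np.linalg.norm(x) for x in e]
    i=int(l[1]>l[0]); yaw=np.arctan2(e[i][1],e[i][0])
    yaw=(yaw+np.pi/2)%np.pi-np.pi/2
    return b.mean(0).round(1),np.round([l[i],l[1-i]],1),round(float(yaw),3)
E
python3 - <<'E'
from h import *
for n in ["scene","side"]:
    c=load(n); print(n)
    for nm,lo,hi,z in [("mat",(100,120,60),(125,255,255),3),("green",(55,120,40),(75,255,255),36),("yellow",(24,150,120),(32,255,255),14),("red",(0,170,110),(4,255,255),80),("copper",(5,90,80),(14,220,255),54),]:
        for k in blobs(hsv(c,lo,hi),40)[:6]:
            print(nm,k.reshape(-1,2).mean(0).round(),cv2.contourArea(k),*rect(c,k,z))
    m=blobs(hsv(c,(100,120,60),(125,255,255)),1000)
    for k in m:
        w=np.zeros(c["pixels"].shape[:2],np.uint8); cv2.drawContours(w,[cv2.convexHull(k)],-1,255,-1)
        for r in blobs(cv2.erode(w,np.ones((3,3)))&hsv(c,(0,0,120),(180,90,255)),30):
            print("rod",r.reshape(-1,2).mean(0).round(),cv2.contourArea(r),*rect(c,r,16))
a=load("scene")["pixels"][180:290,110:330]; b=load("side")["pixels"][140:310,200:400]
a=cv2.resize(a,None,fx=2.6,fy=2.6,interpolation=2);b=cv2.resize(b,None,fx=1.1,fy=1.1)
cv2.imwrite("pics/crop1.png",a)
cv2.imwrite("pics/crop2.png",cv2.resize(load("side")["pixels"][130:310,220:400],None,fx=3.3,fy=3.3,interpolation=2))
E
```

```text
scene
mat [208. 181.] 3471.0 [ 475.1 -284.7] [261.3 186.5] 1.5
mat [494. 176.] 1552.0 [ 76.2 555.5] [244.  122.6] -0.006
mat [203. 264.] 88.0 [ 733.1 -164.7] [33.1 28. ] 0.485
green [385. 242.] 4951.0 [454.5 290.8] [228.7 201.8] -1.538
yellow [371. 307.] 1392.5 [660.3 295.5] [155.3  64.9] -0.19
yellow [263. 311.] 140.0 [770.3  42.2] [149.7  85.3] 1.557
red [238. 113.] 78.0 [ 241.7 -285.6] [68.6 21.4] 0.512
copper [174.  70.] 915.0 [ 114.7 -608.3] [198.9 151.5] -0.008
copper [266. 250.] 102.5 [640.2 -14.9] [45.  41.1] -1.288
copper [330. 277.] 71.5 [643.  171.5] [80.6 13. ] 1.064
copper [284. 259.] 53.5 [645.9  39.7] [43.1 15.9] -1.547
copper [243. 243.] 48.5 [648.5 -80.2] [45.1 15.8] -1.56
rod [228. 190.] 264.5 [ 488.2 -204.9] [127.9  34.2] -0.048
rod [208. 173.] 250.0 [ 456.3 -289.5] [127.2  33.2] -0.063
rod [185. 165.] 242.0 [ 461.2 -374.4] [127.   36.1] -0.038
side
mat [253. 274.] 4804.5 [ 473.8 -287.8] [260.2 186.1] 1.501
mat [138.  99.] 830.0 [101.6 801.3] [295.9 160.9] -1.571
mat [358. 178.] 51.0 [847.8  80.2] [40.1 29.4] 1.433
green [227. 151.] 2049.0 [445.5 261.2] [262.9 184.7] -1.537
green [346. 220.] 58.5 [ 741.1 -164.2] [52.7 17.8] -1.466
yellow [288. 147.] 365.5 [657.2 290. ] [153.8  69.4] -0.141
red [147. 266.] 173.5 [ 227.2 -320. ] [66.3 23.5] 0.511
red [287. 178.] 40.5 [603.4  -5. ] [46.9 17.9] 0.039
copper [149. 282.] 497.0 [ 232.8 -342.7] [167.1  32.7] 0.512
copper [105. 376.] 344.0 [ 164.3 -577. ] [54.9 38.4] -0.126
copper [ 71. 378.] 279.5 [ 102.6 -572.5] [55.  31.8] -0.126
copper [ 37. 379.] 197.0 [  41.1 -569.1] [45.1 23.2] -0.126
copper [287. 188.] 112.5 [601.8 -17.4] [120.9  36.1] -0.081
copper [295. 125.] 60.5 [687.1 386.3] [176.5  34.8] -1.272
rod [254. 289.] 383.0 [ 469. -363.] [127.4  31.4] -0.02
rod [248. 264.] 332.0 [ 463.8 -276.1] [126.   32.7] -0.062
rod [257. 241.] 281.0 [ 495.6 -193.9] [128.1  31. ] -0.053
```

View pics/crop1.png

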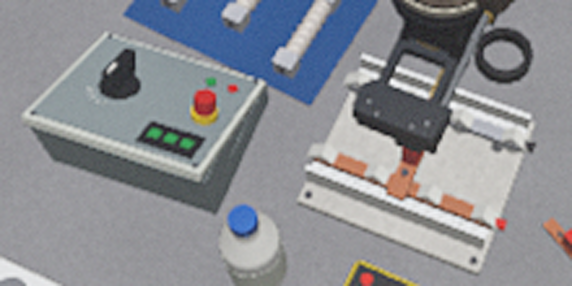

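View pics/crop2.png

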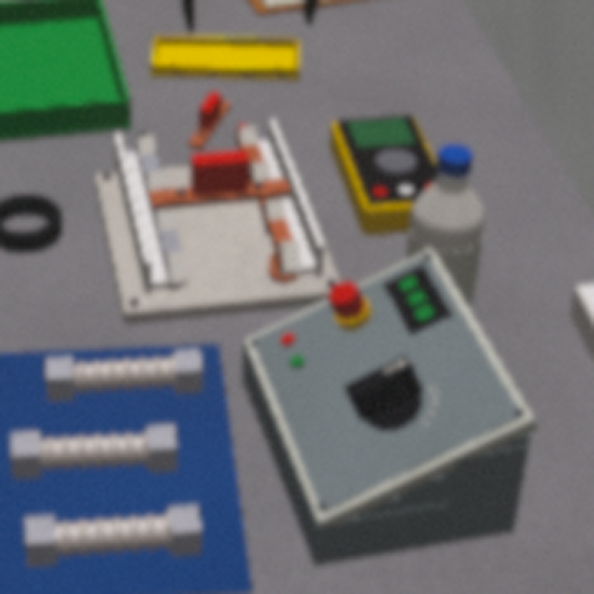

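The crop confirms the cradle bar: a red grip of 50 mm length on a copper bar spanning both rails. The console switch handle is at about scene (156,208). Next is the wrist view over the cradle.

Run:
```python
from h import *
c=grab("wrist",0); print(c["mtx"].round(1).tolist(),c["view"].round(3).tolist())
R=c["view"][:3,:3];print(-R.T@c["view"][:3,3])
cv2.imwrite("pics/w0x.png",cv2.resize(c["pixels"],(768,576)))
```

```text
[[337.4, 0.0, 250.4], [0.0, 337.4, 193.9], [0.0, 0.0, 1.0]] [[1.0, 0.001, -0.001, -624.41], [0.001, -0.968, 0.253, -29.331], [-0.001, -0.253, -0.968, 390.419], [0.0, 0.0, 0.0, 1.0]]
[624.66076422  70.7674218  384.66328706]
```

View pics/w0x.png

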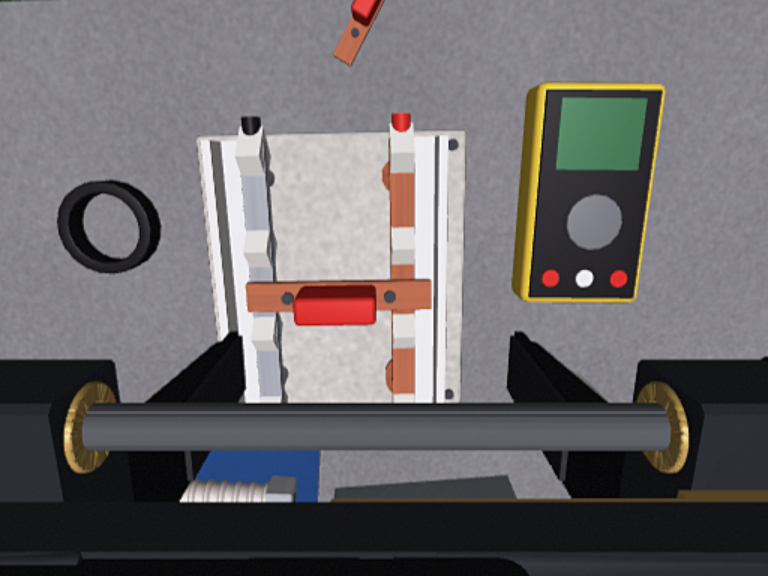

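The wrist view shows the bar at about (339,296) of the 768-wide picture across both rails, its red grip at (335,306), the cradle plate's far corners at (199,137) and (465,131), and nothing in slots 1 and 3. Next I compute cradle and bar poses.

Run:
```python
from h import *
c=load("wrist")
P=lambda *a,z: cast(c,np.array(a)/1.5,z).round(1).tolist()
print("plate",P((199,137),(465,131),(461,400),z=15))
print("screws",P((453,145),(448,394),z=15))
for nm,lo,hi,z in [("bar/rail",(4,60,60),(18,255,255),58),("red",(0,170,60),(4,255,255),94)]:
    for k in blobs(hsv(c,lo,hi),40)[:7]: print(nm,k.reshape(-1,2).mean(0).round(),*rect(c,k,z))
print("grip top",P((301,286),(371,286),(376,325),(294,325),z=94))
print("bar corners",P((247,284),(431,280),(431,309),(247,311),z=58))
print("copper rail edges",P((391,172),(413,172),z=50), P((392,392),(415,392),z=50))
```

```text
plate [[500.8, 85.3, 15.0], [686.7, 89.5, 15.0], [692.8, -115.9, 15.0]]
screws [[678.7, 80.1, 15.0], [682.2, -110.7, 15.0]]
bar/rail [240. 208.] [611.7 -24.8] [138.2  88.9] -0.6
bar/rail [265. 136.] [638.5  41.8] [56.  18.9] -1.552
bar/rail [239.  21.] [613.6 145.2] [40.  12.2] 1.053
red [224. 203.] [599.5 -13.7] [49.3 24.3] 0.001
red [243.   7.] [618.1 146.5] [14.1 11.9] 1.066
red [267.  81.] [637.6  90. ] [9.  8.6] 0.009
red [412. 186.] [767.2   2.4] [10.1  9.6] -0.708
red [366. 185.] [727.1   3.1] [10.   9.1] 0.001
grip top [[580.3, -2.2, 94.0], [621.8, -2.2, 94.0], [624.7, -26.5, 94.0], [575.2, -26.5, 94.0]]
bar corners [[539.0, -9.9, 58.0], [661.2, -7.1, 58.0], [661.8, -27.1, 58.0], [537.8, -28.7, 58.0]]
copper rail edges [[634.3, 62.5, 50.0], [648.5, 62.5, 50.0]] [[636.3, -92.0, 50.0], [652.9, -92.0, 50.0]]
```

>>> step_arm(
  moves=[
    {"tx": -6, "ty": -8, "roll": 0.12},
    {"tx": -12, "ty": -16, "roll": 0.24},
    {"tx": -18, "ty": -25, "roll": 0.36},
    {"tx": -18, "ty": -25, "roll": 0.48},
    {"tx": -18, "ty": -25, "roll": 0.6},
    {"tx": -18, "ty": -25, "roll": 0.72},
    {"tx": -18, "ty": -25, "roll": 0.84},
    {"tx": -18, "ty": -25, "roll": 0.96},
    {"tx": -18, "ty": -25, "roll": 1.08},
    {"tx": -18, "ty": -25, "tz": 10, "roll": 1.2},
    {"tx": -18, "ty": -25, "tz": 20, "roll": 1.32},
    {"tx": -18, "ty": -25, "tz": 30, "roll": 1.44},
  ],
  grip=60,
)

```text
validation failed for argument at $.mo...
```

```bash
cat >> h.py <<'E'
def goto(x,y,z,yaw):
    """shift along the tool's axes (tx,ty,tz,roll) from the pose now to a downward pose"""
    from cell import env
    from scipy.spatial.transform import Rotation as Ro
    s=env.state(); M=Ro.from_euler("xyz",s["tcp_rot"]).as_matrix()
    d=M.T@(np.array([x,y,z])-s["eef_pos"]); r=(s["tcp_rot"][2]-yaw+np.pi)%(2*np.pi)-np.pi
    print("shift",d.round(1),"roll",round(r,3),"t",s["t"],"pos",s["eef_pos"].round(1),s["tcp_rot"].round(3),"F",s["ft_force"].round(1),"op",round(s["opening"]*95.1,1),"gf",round(s["grip_force"],1))
E
python3 -c "
from h import *
goto(600,-18,65,0.02)"
```

```text
shift [-18.  -24.7 120.1] roll 1.551 t 0.15 pos [624.8   0.  185.1] [-3.141 -0.     1.571] F [-0.7 -0.2 -0.3] op 94.9 gf 0.0
```

>>> step_arm(
  moves=[
    {"tx": -6, "ty": -8, "tz": 0, "roll": 0.12},
    {"tx": -12, "ty": -16, "tz": 0, "roll": 0.24},
    {"tx": -18, "ty": -25, "tz": 0, "roll": 0.36},
    {"tx": -18, "ty": -25, "tz": 0, "roll": 0.48},
    {"tx": -18, "ty": -25, "tz": 0, "roll": 0.6},
    {"tx": -18, "ty": -25, "tz": 0, "roll": 0.72},
    {"tx": -18, "ty": -25, "tz": 0, "roll": 0.84},
    {"tx": -18, "ty": -25, "tz": 0, "roll": 0.96},
    {"tx": -18, "ty": -25, "tz": 0, "roll": 1.08},
    {"tx": -18, "ty": -25, "tz": 10, "roll": 1.2},
    {"tx": -18, "ty": -25, "tz": 20, "roll": 1.32},
    {"tx": -18, "ty": -25, "tz": 30, "roll": 1.44},
  ],
  grip=60,
)

```text
t: 1.15
eef_pos: [599.9, -18.0, 155.1]
tcp_rot: [-3.142, 0.0, 0.125]
ft_force: [-0.2, 0.2, -0.7]
opening: 0.629
grip_force: 0.0
```

```bash
python3 -c "
from h import *
goto(600,-18,65,0.02)"
```

```text
shift [ 0.1  0.  90.1] roll 0.105 t 1.15 pos [599.9 -18.  155.1] [-3.142  0.     0.125] F [-0.2  0.2 -0.7] op 59.8 gf 0.0
```

>>> step_arm(
  moves=[
    {"tx": 0, "ty": 0, "tz": 10, "roll": 0.1},
    {"tx": 0, "ty": 0, "tz": 35, "roll": 0.105},
    {"tx": 0, "ty": 0, "tz": 60, "roll": 0.105},
    {"tx": 0, "ty": 0, "tz": 80, "roll": 0.105},
    {"tx": 0, "ty": 0, "tz": 90, "roll": 0.105},
    {"tx": 0, "ty": 0, "tz": 90, "roll": 0.105},
  ],
  grip=50,
)

```text
t: 1.65
eef_pos: [598.9, -17.9, 63.4]
tcp_rot: [-3.141, 0.004, 0.026]
ft_force: [-0.4, 0.8, 0.6]
opening: 0.527
grip_force: 0.0
```

>>> step_arm(
  moves=[
    {"tx": 0, "ty": 0, "tz": 0, "roll": 0},
    {"tx": 0, "ty": 0, "tz": 0, "roll": 0},
    {"tx": 0, "ty": 0, "tz": 0, "roll": 0},
    {"tx": 0, "ty": 0, "tz": 0, "roll": 0},
    {"tx": 0, "ty": 0, "tz": 0, "roll": 0},
    {"tx": 0, "ty": 0, "tz": 0, "roll": 0},
    {"tx": 0, "ty": 0, "tz": 0, "roll": 0},
    {"tx": 0, "ty": 0, "tz": -15, "roll": 0},
    {"tx": 0, "ty": 0, "tz": -40, "roll": 0},
    {"tx": 0, "ty": 0, "tz": -65, "roll": 0},
    {"tx": 0, "ty": 0, "tz": -80, "roll": 0},
    {"tx": 0, "ty": 0, "tz": -80, "roll": 0},
  ],
  grip=8,
)

```text
t: 2.65
eef_pos: [601.4, -18.1, 148.9]
tcp_rot: [3.141, -0.005, 0.026]
ft_force: [0.4, 0.9, -0.4]
opening: 0.084
grip_force: 0.0
```

Run:
```python
from h import *
# parking dish: rectangles of its rim outline in both views, tray likewise
for n in ["scene","side"]:
    c=load(n); k=blobs(hsv(c,(24,150,120),(32,255,255)),40)[0]
    for z in (0,7,14): print(n,z,*rect(c,k,z))
goto(658.5,293,120,-0.17)
c=grab("wrist",1); cv2.imwrite("pics/w1.png",c["pixels"])
```

```text
scene 0 [655.2 297.9] [157.5  65.9] -0.19
scene 7 [657.8 296.7] [156.4  65.4] -0.19
scene 14 [660.3 295.5] [155.3  64.9] -0.19
side 0 [661.4 313.9] [156.4  70.6] -0.141
side 7 [659.3 302. ] [155.1  70. ] -0.141
side 14 [657.2 290. ] [153.8  69.4] -0.141
shift [  64.9 -309.6   29. ] roll 0.196 t 2.65 pos [601.4 -18.1 148.9] [ 3.141 -0.005  0.026] F [ 0.4  0.9 -0.4] op 8.0 gf 0.0
```

View pics/w1.png

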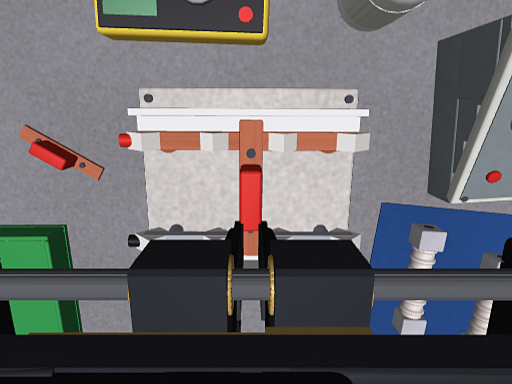

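The bar is still in the slot (red grip at (251,197)) and the fingers are shut and empty at (251,240). I probably lifted before they had closed. I measure the bar again.

Run:
```python
from h import *
c=load("wrist",1)
for k in blobs(hsv(c,(0,170,60),(4,255,255)),400): print(k.reshape(-1,2).mean(0).round(),cv2.boundingRect(k),*rect(c,k,94))
print(proj(c,[[601.4,-18.1,148.9],[601,-18,94]]))
print("bar far end",cast(c,[[239.5,121],[263,121]],58), "grip far",cast(c,[[241,165],[261,165]],94))
goto(600,-18,65,0.02)
```

```text
[250. 198.] (240, 165, 22, 66) [602.3 -18.5] [52.7 16.5] 0.019
[ 54. 154.] (29, 141, 49, 29) [632.8 132. ] [33.6 15.8] 1.061
[[250.13947182 222.45990913]
 [249.94107233 199.88580019]]
bar far end [[659.85010277  -7.65496951  58.        ]
 [660.37627951 -27.46487786  58.        ]] grip far [[628.40073644 -10.45636534  94.        ]
 [628.80281037 -25.70979091  94.        ]]
shift [-0.9 -0.1 82. ] roll 0.006 t 2.7 pos [600.7 -18.  147. ] [ 3.141e+00 -3.000e-03  2.600e-02] F [-0.   0.6 -1.6] op 7.6 gf 0.0
```

>>> step_arm(
  moves=[
    {"tx": 0, "ty": 0, "tz": 0, "roll": 0},
    {"tx": 0, "ty": 0, "tz": 0, "roll": 0},
    {"tx": 0, "ty": 0, "tz": 0, "roll": 0},
    {"tx": 0, "ty": 0, "tz": 0, "roll": 0},
    {"tx": 0, "ty": 0, "tz": 0, "roll": 0},
    {"tx": 0, "ty": 0, "tz": 0, "roll": 0},
    {"tx": 0, "ty": 0, "tz": 20, "roll": 0},
    {"tx": 0, "ty": 0, "tz": 40, "roll": 0},
    {"tx": 0, "ty": 0, "tz": 60, "roll": 0},
    {"tx": 0, "ty": 0, "tz": 75, "roll": 0},
    {"tx": 0, "ty": 0, "tz": 81, "roll": 0},
    {"tx": 0, "ty": 0, "tz": 81, "roll": 0},
  ],
  grip=40,
)

```text
t: 3.7
eef_pos: [599.4, -17.9, 63.2]
tcp_rot: [-3.141, 0.002, 0.026]
ft_force: [-0.2, 0.2, -0.3]
opening: 0.418
grip_force: 0.0
```

>>> step_arm(
  moves=[
    {"tx": 0, "ty": 0, "tz": 0, "roll": 0},
    {"tx": 0, "ty": 0, "tz": 0, "roll": 0},
    {"tx": 0, "ty": 0, "tz": 0, "roll": 0},
    {"tx": 0, "ty": 0, "tz": 0, "roll": 0},
    {"tx": 0, "ty": 0, "tz": 0, "roll": 0},
    {"tx": 0, "ty": 0, "tz": 0, "roll": 0},
    {"tx": 0, "ty": 0, "tz": 0, "roll": 0},
    {"tx": 0, "ty": 0, "tz": 0, "roll": 0},
    {"tx": 0, "ty": 0, "tz": 0, "roll": 0},
    {"tx": 0, "ty": 0, "tz": 0, "roll": 0},
  ],
  grip=0,
)

```text
t: 4.53
eef_pos: [600.5, -17.4, 66.6]
tcp_rot: [-3.141, -0.002, 0.026]
ft_force: [-3.9, 4.6, 17.6]
opening: 0.008
grip_force: 8.3
```

Run:
```python
from h import *
a=grab("side",1)["pixels"][140:240,220:360]; b=grab("wrist",2)["pixels"][60:300,130:380]; 
a=cv2.resize(a,(490,350),interpolation=2); b=cv2.resize(b,(300,288)); b=cv2.copyMakeBorder(b,0,62,0,0,0)
cv2.imwrite("pics/m1.png",np.hstack([a,b]))
```

```text
(no output)
```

View pics/m1.png

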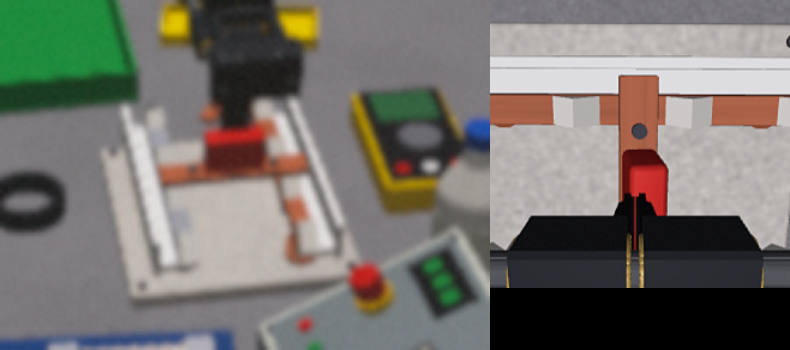

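Run:
```python
from h import *
from cell import env
p=env.state()["eef_pos"];print(p,env.state()["opening"],env.state()["ft_force"],env.state()["grip_force"])
s=load("side",1);w=load("wrist",2)
print("side crop tcp",(proj(s,[p,p+[0,0,35]])-[220,140])*3.5)
print("side crop grip box", ((proj(s,[[575,-27,94],[625,-27,94],[575,-27,58],[625,-27,58],[575,-9,94],[625,-9,94]])-[220,140])*3.5).round())
print("wrist crop tcp",(proj(w,[p])-[130,60])*1.2+[490,0])
for n,c in (("side",s),("wrist",w)):
  for k in blobs(hsv(c,(0,150,50),(4,255,255)),30): print(n,cv2.boundingRect(k),*rect(c,k,94))
c=grab("scene",1)
cv2.imwrite("pics/s1c.png",cv2.resize(c["pixels"][190:290,210:330],(720,600),interpolation=2))
```

```text
[600.51575146 -17.38833143  66.54234918] -0.0009340357545240564 [-4.34928882  4.52170491 16.15856929] 8.303253988724464
side crop tcp [[231.61482144 154.98970919]
 [232.31951028 119.65008322]]
side crop grip box [[203. 136.]
 [264. 132.]
 [203. 172.]
 [263. 168.]
 [200. 124.]
 [260. 120.]]
wrist crop tcp [[634.23868996 194.89626371]]
side (133, 258, 31, 29) [ 235.4 -353.4] [74.3 63.1] 0.499
side (279, 176, 17, 13) [598.2 -45.3] [60.3 45.6] 1.424
side (320, 216, 9, 9) [ 663.1 -226.3] [32.7 20.1] 1.355
wrist (240, 185, 38, 83) [607.4 -21.6] [47.1 19.9] 0.019
wrist (0, 157, 27, 32) [631.9 109.2] [16.  13.8] -0.479
wrist (71, 142, 18, 17) [646.8  71.1] [8.9 8.2] -1.544
```

View pics/s1c.png

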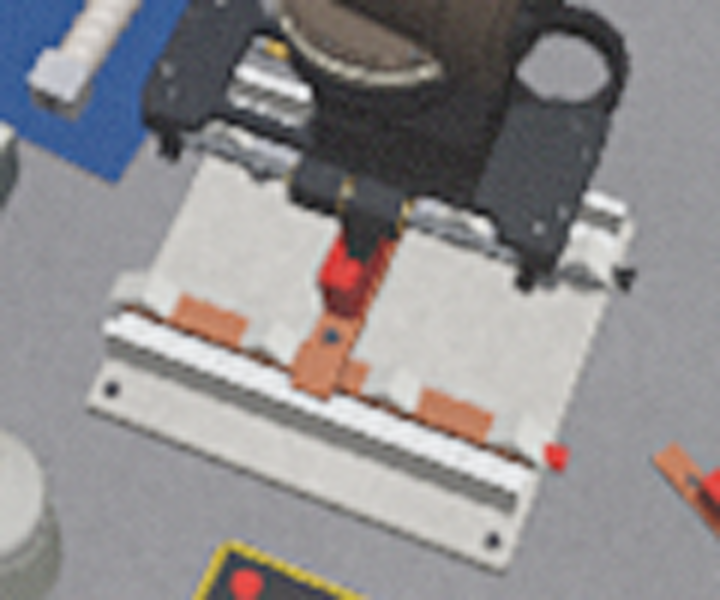

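The bar now leans towards -y, and the fingers are shut at its +y side (scene crop (350,250)). I open, rise and look again from straight above.

>>> step_arm(
  moves=[
    {"tx": 0, "ty": 0, "tz": -5, "roll": 0},
    {"tx": 0, "ty": 0, "tz": -15, "roll": 0},
    {"tx": 0, "ty": 0, "tz": -30, "roll": 0},
    {"tx": 0, "ty": 0, "tz": -50, "roll": 0},
    {"tx": -30, "ty": 0, "tz": -70, "roll": 0},
    {"tx": -60, "ty": 0, "tz": -80, "roll": 0},
    {"tx": -60, "ty": 0, "tz": -80, "roll": 0},
    {"tx": -60, "ty": 0, "tz": -80, "roll": 0},
    {"tx": -60, "ty": 0, "tz": -80, "roll": 0},
    {"tx": -60, "ty": 0, "tz": -80, "roll": 0},
  ],
  grip=80,
)

```text
t: 5.52
eef_pos: [540.7, -19.6, 144.4]
tcp_rot: [3.142, -0.0, 0.026]
ft_force: [0.1, -0.3, -0.0]
opening: 0.65
grip_force: 0.0
```

Run:
```python
from h import *
goto(600,-18,65,0.02)
c=grab("wrist",3)
for k in blobs(hsv(c,(0,150,50),(4,255,255)),100): print(cv2.boundingRect(k),*rect(c,k,94))
```

```text
shift [59.3 -0.1 79.5] roll 0.006 t 5.5167 pos [540.7 -19.6 144.4] [ 3.142 -0.     0.026] F [ 0.1 -0.3 -0. ] op 61.8 gf 0.0
(239, 88, 24, 69) [599.3 -18.4] [48.4 16.8] 0.018
(14, 73, 53, 31) [619.2 131.1] [35.6 13.3] 1.056
(109, 60, 14, 14) [635.2  76.7] [9.2 8.5] -1.544
```

View pics/wrist3.png

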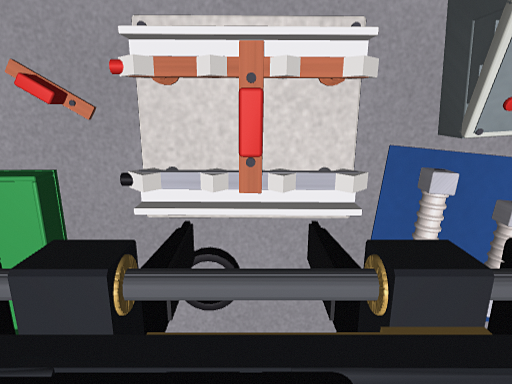

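Run:
```python
from h import *
c=load("side"); s=load("scene")
print(proj(c,[[625-47,0,185],[625+47,0,185],[625,0,185]]))
for z in (150,185,215): print(z,proj(c,[[625-50,0,z],[625+50,0,z]]).round(1).tolist())
c=load("wrist",3); 
for z in (120,144,170): print(z,proj(c,[[540.7,-19.6+35,z],[540.7,-19.6-35,z]]).round(1).tolist())
c=grab("side",3); cv2.imwrite("pics/side3c.png",cv2.resize(c["pixels"][100:220,200:360],(800,600),interpolation=2))
print((proj(c,[[540.7,-19.6+31,144.4],[540.7,-19.6-31,144.4]])-[200,100])*5)
```

```text
[[277.873288   146.28158606]
 [311.15734046 143.90406481]
 [294.56638889 145.08917711]]
150 [[276.7, 157.2], [311.6, 154.6]]
185 [[276.8, 146.4], [312.2, 143.8]]
215 [[276.9, 136.8], [312.7, 134.3]]
120 [[199.8, 209.4], [300.4, 211.9]]
144 [[194.2, 220.8], [305.9, 223.6]]
170 [[186.7, 236.3], [313.5, 239.4]]
[[321.01227463 288.22651994]
 [334.80701536 346.81970369]]
```

View pics/side3c.png

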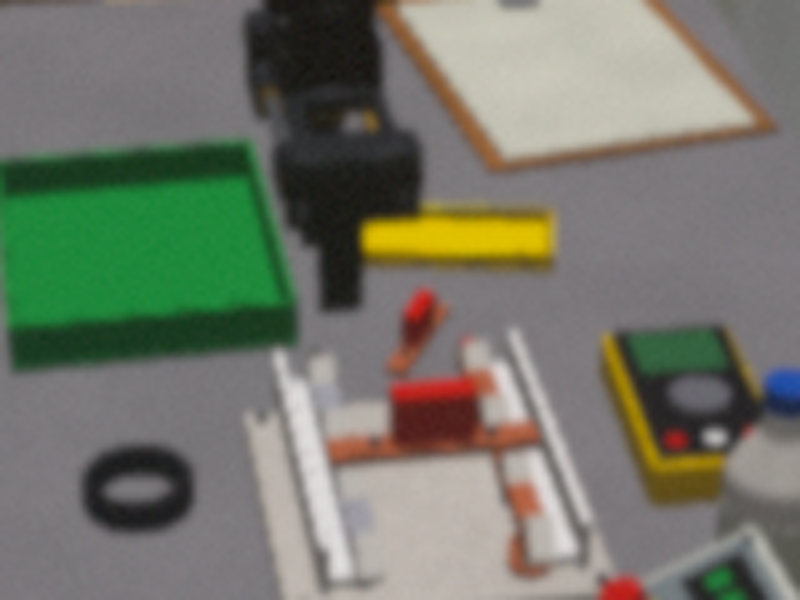

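Both the side view and the wrist geometry show that the real finger ends sit about 29 mm above the reported TCP. In this crop the tip is seen at row 308, where row 347 is expected. The fingers therefore closed on top of the red grip. The bar is upright again at (599,-18), so I go lower by that offset.

>>> step_arm(
  moves=[
    {"tx": 30, "ty": 0, "tz": 0, "roll": 0},
    {"tx": 59, "ty": 0, "tz": 0, "roll": 0.006},
    {"tx": 59, "ty": 0, "tz": 25, "roll": 0.006},
    {"tx": 59, "ty": 0, "tz": 50, "roll": 0.006},
    {"tx": 59, "ty": 0, "tz": 70, "roll": 0.006},
    {"tx": 59, "ty": 0, "tz": 85, "roll": 0.006},
    {"tx": 59, "ty": 0, "tz": 95, "roll": 0.006},
    {"tx": 59, "ty": 0, "tz": 102, "roll": 0.006},
    {"tx": 59, "ty": 0, "tz": 105, "roll": 0.006},
    {"tx": 59, "ty": 0, "tz": 105, "roll": 0.006},
  ],
  grip=40,
)

```text
t: 6.45
eef_pos: [599.1, -18.0, 39.2]
tcp_rot: [-3.142, 0.0, 0.02]
ft_force: [-0.4, -0.1, -0.3]
opening: 0.422
grip_force: 0.0
```

>>> step_arm(
  moves=[
    {"tx": 0, "ty": 0, "tz": 0, "roll": 0},
    {"tx": 0, "ty": 0, "tz": 0, "roll": 0},
    {"tx": 0, "ty": 0, "tz": 0, "roll": 0},
    {"tx": 0, "ty": 0, "tz": 0, "roll": 0},
    {"tx": 0, "ty": 0, "tz": 0, "roll": 0},
    {"tx": 0, "ty": 0, "tz": 0, "roll": 0},
    {"tx": 0, "ty": 0, "tz": 0, "roll": 0},
    {"tx": 0, "ty": 0, "tz": 0, "roll": 0},
  ],
  grip=0,
)

```text
t: 7.12
eef_pos: [599.3, -18.1, 40.1]
tcp_rot: [3.141, -0.001, 0.02]
ft_force: [-2.0, -0.7, 5.7]
opening: 0.188
grip_force: 30.0
```

Gripped at 17.9 mm with 30 N. I lift it and carry it towards the dish, with a look on the way.

>>> step_arm(
  moves=[
    {"tx": 0, "ty": 0, "tz": -15, "roll": 0},
    {"tx": 0, "ty": 0, "tz": -35, "roll": 0},
    {"tx": 0, "ty": 0, "tz": -60, "roll": 0},
    {"tx": 0, "ty": -20, "tz": -85, "roll": 0.02},
    {"tx": -5, "ty": -55, "tz": -100, "roll": 0.05},
    {"tx": -15, "ty": -95, "tz": -100, "roll": 0.1},
    {"tx": -25, "ty": -135, "tz": -100, "roll": 0.15},
    {"tx": -40, "ty": -175, "tz": -100, "roll": 0.19},
    {"tx": -50, "ty": -215, "tz": -100, "roll": 0.19},
    {"tx": -60, "ty": -255, "tz": -100, "roll": 0.19},
    {"tx": -60, "ty": -290, "tz": -100, "roll": 0.19},
    {"tx": -60, "ty": -305, "tz": -100, "roll": 0.19},
  ],
)

```text
t: 8.12
eef_pos: [531.8, 289.6, 139.4]
tcp_rot: [-3.141, 0.0, -0.167]
ft_force: [0.0, -0.4, -3.0]
opening: 0.187
grip_force: 30.0
```

Run:
```python
from h import *
c=grab("wrist",4); goto(659,296,100,-0.165)
for nm,lo,hi,z in [("yellow",(24,150,90),(33,255,255),14),("yellow",(24,150,90),(33,255,255),0),("copper",(5,90,60),(14,230,255),0),("red",(0,150,50),(4,255,255),94)]:
  for k in blobs(hsv(c,lo,hi),100)[:3]: print(nm,cv2.boundingRect(k),*rect(c,k,z))
```

```text
shift [124.1 -26.7  39.2] roll -0.002 t 8.1667 pos [532.1 290.2 139.2] [-3.141  0.    -0.167] F [-1.5  0.6 -2.7] op 17.7 gf 30.0
yellow (181, 0, 75, 135) [637.6 301.5] [115.2  65. ] -0.188
yellow (181, 0, 75, 135) [639.2 302.6] [120.1  67.8] -0.188
copper (232, 123, 38, 82) [544.3 287.1] [83.  36.8] -0.165
copper (0, 0, 102, 44) [710.6 447.9] [103.4  16.3] -1.42
copper (310, 41, 91, 48) [621.9 173.6] [88.1 14.5] 1.06
red (231, 193, 39, 76) [508.6 293.5] [61.9 29.4] -0.156
red (338, 48, 47, 29) [616.7 198.5] [30.5 12.5] 1.057
red (461, 8, 24, 17) [633.8 123.7] [15.   9.1] -1.553
```

View pics/wrist4.png

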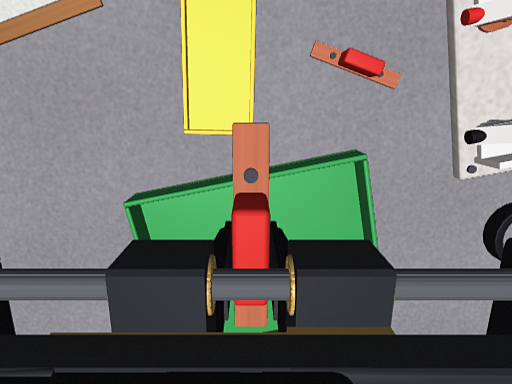

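The dish is seen at (218,65) with its near end at v≈133, which puts its centre at about (658,298) and yaw at about -0.18. The bar hangs straight in the fingers.

>>> step_arm(
  moves=[
    {"tx": 30, "ty": -10, "tz": 0, "roll": 0.015},
    {"tx": 65, "ty": -20, "tz": 0, "roll": 0.015},
    {"tx": 100, "ty": -28, "tz": 0, "roll": 0.015},
    {"tx": 123, "ty": -28, "tz": 20, "roll": 0.015},
    {"tx": 123, "ty": -28, "tz": 50, "roll": 0.015},
    {"tx": 123, "ty": -28, "tz": 80, "roll": 0.015},
    {"tx": 123, "ty": -28, "tz": 105, "roll": 0.015},
    {"tx": 123, "ty": -28, "tz": 125, "roll": 0.015},
    {"tx": 123, "ty": -28, "tz": 135, "roll": 0.015},
    {"tx": 123, "ty": -28, "tz": 140, "roll": 0.015},
    {"tx": 123, "ty": -28, "tz": 142, "roll": 0.015},
    {"tx": 123, "ty": -28, "tz": 142, "roll": 0.015},
  ],
)

```text
t: 9.17
eef_pos: [659.4, 292.4, -1.8]
tcp_rot: [-3.141, -0.001, -0.185]
ft_force: [0.6, -0.1, -2.6]
opening: 0.184
grip_force: 30.0
```

>>> step_arm(
  moves=[
    {"tx": 0, "ty": 0, "tz": 0, "roll": 0},
    {"tx": 0, "ty": 0, "tz": 1, "roll": 0},
    {"tx": 0, "ty": 0, "tz": 1, "roll": 0},
  ],
)

```text
t: 9.42
eef_pos: [659.3, 292.6, -2.5]
tcp_rot: [-3.141, -0.001, -0.185]
ft_force: [-0.1, -0.1, -2.9]
opening: 0.187
grip_force: 3.0
```

>>> step_arm(
  moves=[
    {"tx": 0, "ty": -3, "tz": 1, "roll": 0},
    {"tx": 0, "ty": -4, "tz": 2, "roll": 0},
    {"tx": 0, "ty": -4, "tz": 3, "roll": 0},
    {"tx": 0, "ty": -4, "tz": 3, "roll": 0},
  ],
)

```text
t: 9.75
eef_pos: [659.9, 297.0, -5.7]
tcp_rot: [-3.141, -0.001, -0.185]
ft_force: [-1.2, 1.3, 3.7]
opening: 0.188
grip_force: 30.0
```

>>> step_arm(
  moves=[
    {"tx": 0, "ty": 0, "tz": 0, "roll": 0},
    {"tx": 0, "ty": 0, "tz": 0, "roll": 0},
    {"tx": 0, "ty": 0, "tz": 0, "roll": 0},
    {"tx": 0, "ty": 0, "tz": -5, "roll": 0},
    {"tx": 0, "ty": 0, "tz": -25, "roll": 0},
    {"tx": 0, "ty": 0, "tz": -60, "roll": 0},
    {"tx": 0, "ty": 0, "tz": -100, "roll": 0},
    {"tx": -40, "ty": 0, "tz": -135, "roll": 0},
    {"tx": -80, "ty": 0, "tz": -150, "roll": 0},
    {"tx": -80, "ty": 0, "tz": -150, "roll": 0},
  ],
  grip=45,
)

```text
t: 10.58
eef_pos: [578.4, 312.2, 147.4]
tcp_rot: [-3.139, -0.003, -0.184]
ft_force: [-0.8, -0.9, 0.8]
opening: 0.477
grip_force: 0.0
```

Run:
```python
from h import *
c=grab("wrist",5)
for nm,lo,hi,z in [("yellow",(24,150,90),(33,255,255),14),("copper",(5,90,60),(14,230,255),12),("red",(0,150,50),(4,255,255),48)]:
  for k in blobs(hsv(c,lo,hi),100)[:3]: print(nm,cv2.boundingRect(k),*rect(c,k,z))
c=grab("side",5); goto(492,-100,120,-0.055); goto(491.9,-199.4,120,-0.055)
m=hsv(c,(100,120,60),(125,255,255)); k=blobs(m,1000)[0]
w=np.zeros(c["pixels"].shape[:2],np.uint8); cv2.drawContours(w,[cv2.convexHull(k)],-1,255,-1)
for r in blobs(cv2.erode(w,np.ones((3,3)))&hsv(c,(0,0,120),(180,90,255)),30): print("rod",cv2.contourArea(r),*rect(c,r,16))
```

```text
yellow (215, 6, 73, 171) [657.1 297.8] [154.6  65.1] -0.189
copper (0, 0, 141, 113) [724.6 469.2] [148.1  55.5] -1.42
copper (240, 23, 22, 42) [702.5 289. ] [35.1 19.1] -0.176
copper (241, 120, 20, 37) [617.8 304.9] [35.1 18.9] -0.176
red (241, 61, 20, 60) [659.9 296.8] [48.1 15.8] -0.176
red (363, 98, 46, 24) [623.8 185.3] [38.6 12.9] 1.066
red (481, 62, 23, 16) [640.6  95.4] [18.2 10.6] -1.514
shift [-11.5 421.2  25.1] roll -0.128 t 10.6833 pos [580.1 312.  145.8] [-3.14e+00 -2.00e-03 -1.83e-01] F [ 0.7 -0.   0.4] op 45.0 gf 0.0
shift [  6.6 518.9  25. ] roll -0.128 t 10.6833 pos [580.1 312.  145.8] [-3.14e+00 -2.00e-03 -1.83e-01] F [ 0.7 -0.   0.4] op 45.0 gf 0.0
rod 374.5 [ 469.1 -362.3] [127.3  30.1] -0.02
rod 317.0 [ 463.8 -275.6] [126.   31.7] -0.062
rod 268.5 [ 495.6 -193.6] [128.1  30.6] -0.053
```

The bar is parked at (660,297), with the dish centre at (657,298). Next are the rods: I hover over the mat to look.

>>> step_arm(
  moves=[
    {"tx": -5, "ty": 20, "tz": 0, "roll": 0},
    {"tx": -10, "ty": 60, "tz": 0, "roll": 0},
    {"tx": -20, "ty": 100, "tz": 0, "roll": 0},
    {"tx": -30, "ty": 140, "tz": 0, "roll": 0},
    {"tx": -40, "ty": 180, "tz": 0, "roll": 0},
    {"tx": -50, "ty": 220, "tz": 0, "roll": 0},
    {"tx": -54, "ty": 260, "tz": 0, "roll": 0},
    {"tx": -54, "ty": 300, "tz": 0, "roll": 0},
    {"tx": -54, "ty": 340, "tz": 0, "roll": 0},
    {"tx": -54, "ty": 380, "tz": 0, "roll": -0.05},
    {"tx": -54, "ty": 420, "tz": 0, "roll": -0.1},
    {"tx": -54, "ty": 460, "tz": 0, "roll": -0.128},
  ],
)

```text
t: 11.68
eef_pos: [443.1, -133.8, 142.9]
tcp_rot: [-3.141, 0.001, -0.055]
ft_force: [0.8, 0.9, -0.0]
opening: 0.472
grip_force: 0.0
```

Run:
```python
from h import *
goto(415,-285,145,-0.05)
```

```text
shift [-19.8 152.6  -2.1] roll -0.005 t 11.6833 pos [ 443.1 -133.8  142.9] [-3.141e+00  1.000e-03 -5.500e-02] F [ 0.8  0.9 -0. ] op 44.9 gf 0.0
```

>>> step_arm(
  moves=[
    {"tx": -10, "ty": 30, "tz": 0, "roll": 0},
    {"tx": -20, "ty": 70, "tz": 0, "roll": 0},
    {"tx": -20, "ty": 110, "tz": 0, "roll": 0},
    {"tx": -20, "ty": 140, "tz": 0, "roll": 0},
    {"tx": -20, "ty": 150, "tz": 0, "roll": 0},
    {"tx": -20, "ty": 150, "tz": 0, "roll": 0},
  ],
)

```text
t: 12.18
eef_pos: [414.6, -282.5, 142.6]
tcp_rot: [-3.141, 0.001, -0.061]
ft_force: [-0.2, 0.9, 0.5]
opening: 0.474
grip_force: 0.0
```

```bash
cat >> h.py <<'E'
def rods(c,z=28,amin=300):
    """white blobs over the blue mat hull, long ones, as rectangles at height z"""
    k=blobs(hsv(c,(100,120,40),(125,255,255)),1000)
    w=np.zeros(c["pixels"].shape[:2],np.uint8); cv2.drawContours(w,[cv2.convexHull(np.vstack(k))],-1,255,-1)
    m=w&hsv(c,(0,0,100),(180,100,255))
    for r in blobs(cv2.morphologyEx(m,cv2.MORPH_CLOSE,np.ones((5,5))),amin): print("rod",cv2.boundingRect(r),*rect(c,r,z))
E
python3 - <<'E'
from h import *
c=grab("wrist",6); goto(491,-198,100,-0.055); rods(c)
E
```

```text
shift [ 71.5 -87.   42.6] roll -0.005 t 12.2333 pos [ 414.5 -280.6  142.6] [-3.141e+00  1.000e-03 -6.000e-02] F [ 0.1  0.5 -0.1] op 45.0 gf 0.0
rod (136, 27, 45, 144) [ 493.1 -205.1] [124.   30.6] -0.046
rod (324, 47, 39, 141) [ 466.8 -369.2] [124.5  30.3] -0.033
rod (237, 61, 29, 137) [ 461.4 -285.5] [123.   25.9] -0.059
```

View pics/wrist6.png

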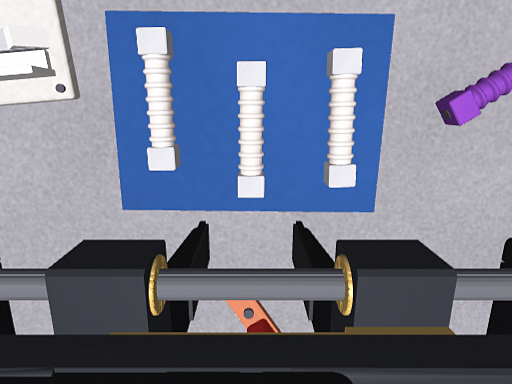

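The wrist view shows all three rods on the mat at (157,98), (251,128) and (343,118), and nothing else near them. I pick the left one at (492,-203).

>>> step_arm(
  moves=[
    {"tx": 20, "ty": -25, "tz": 0, "roll": -0.01},
    {"tx": 45, "ty": -55, "tz": 0, "roll": -0.01},
    {"tx": 73, "ty": -82, "tz": 20, "roll": -0.01},
    {"tx": 73, "ty": -82, "tz": 50, "roll": -0.01},
    {"tx": 73, "ty": -82, "tz": 85, "roll": -0.01},
    {"tx": 73, "ty": -82, "tz": 115, "roll": -0.01},
    {"tx": 73, "ty": -82, "tz": 135, "roll": -0.01},
    {"tx": 73, "ty": -82, "tz": 150, "roll": -0.01},
    {"tx": 73, "ty": -82, "tz": 158, "roll": -0.01},
    {"tx": 73, "ty": -82, "tz": 163, "roll": -0.01},
    {"tx": 73, "ty": -82, "tz": 165, "roll": -0.01},
    {"tx": 73, "ty": -82, "tz": 165, "roll": -0.01},
  ],
)

```text
t: 13.23
eef_pos: [492.5, -201.6, -21.2]
tcp_rot: [3.142, -0.0, -0.047]
ft_force: [0.1, -0.9, -0.4]
opening: 0.475
grip_force: 0.0
```

>>> step_arm(
  moves=[
    {"tx": 0, "ty": 0, "tz": 0, "roll": 0},
    {"tx": 0, "ty": 0, "tz": 0, "roll": 0},
    {"tx": 0, "ty": 0, "tz": 0, "roll": 0},
    {"tx": 0, "ty": 0, "tz": 0, "roll": 0},
    {"tx": 0, "ty": 0, "tz": 0, "roll": 0},
    {"tx": 0, "ty": 0, "tz": 0, "roll": 0},
    {"tx": 0, "ty": 0, "tz": 0, "roll": 0},
    {"tx": 0, "ty": 0, "tz": 0, "roll": 0},
  ],
  grip=0,
)

```text
t: 13.9
eef_pos: [492.5, -202.1, -21.0]
tcp_rot: [3.141, -0.001, -0.047]
ft_force: [-0.4, 0.3, 5.6]
opening: 0.244
grip_force: 30.0
```

Run:
```python
from h import *
goto(594.3,42.4,100,0.02)
```

```text
shift [  90.2 -249.  -121. ] roll -0.067 t 13.9 pos [ 492.5 -202.1  -21. ] [ 3.141e+00 -1.000e-03 -4.700e-02] F [-0.4  0.3  5.6] op 23.2 gf 30.0
```

>>> step_arm(
  moves=[
    {"tx": 0, "ty": 0, "tz": -15, "roll": 0},
    {"tx": 0, "ty": 0, "tz": -45, "roll": 0},
    {"tx": 0, "ty": 0, "tz": -80, "roll": 0},
    {"tx": 10, "ty": -20, "tz": -115, "roll": -0.02},
    {"tx": 25, "ty": -55, "tz": -120, "roll": -0.04},
    {"tx": 40, "ty": -90, "tz": -120, "roll": -0.067},
    {"tx": 55, "ty": -125, "tz": -120, "roll": -0.067},
    {"tx": 70, "ty": -160, "tz": -120, "roll": -0.067},
    {"tx": 85, "ty": -195, "tz": -120, "roll": -0.067},
    {"tx": 90, "ty": -230, "tz": -120, "roll": -0.067},
    {"tx": 90, "ty": -249, "tz": -120, "roll": -0.067},
    {"tx": 90, "ty": -249, "tz": -115, "roll": -0.067},
  ],
)

```text
t: 14.9
eef_pos: [594.2, 46.1, 93.8]
tcp_rot: [-3.141, -0.001, 0.023]
ft_force: [0.3, -0.9, -1.2]
opening: 0.244
grip_force: 30.0
```

Run:
```python
from h import *
goto(594.3,42.4,27,0.02)
c=grab("wrist",7); cv2.imwrite("pics/w7.png",c["pixels"])
```

```text
shift [-0.   3.8 66.8] roll 0.003 t 14.9 pos [594.2  46.1  93.8] [-3.141e+00 -1.000e-03  2.300e-02] F [ 0.3 -0.9 -1.2] op 23.2 gf 30.0
```

View pics/w7.png

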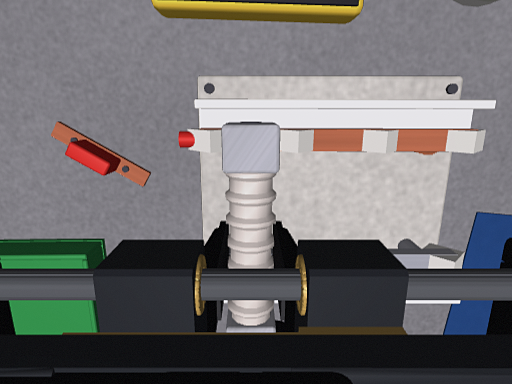

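The rod is held squarely above slot 3 (end cap at (250,150), the slot between the ridges at u≈210 and 295). I lower it.

>>> step_arm(
  moves=[
    {"tx": 0, "ty": 0, "tz": 15, "roll": 0},
    {"tx": 0, "ty": 0, "tz": 35, "roll": 0},
    {"tx": 0, "ty": 0, "tz": 50, "roll": 0},
    {"tx": 0, "ty": 0, "tz": 60, "roll": 0},
    {"tx": 0, "ty": 0, "tz": 65, "roll": 0},
    {"tx": 0, "ty": 0, "tz": 69, "roll": 0},
    {"tx": 0, "ty": 0, "tz": 70, "roll": 0},
    {"tx": 0, "ty": 0, "tz": 70, "roll": 0},
  ],
)

```text
t: 15.62
eef_pos: [594.1, 41.6, 25.4]
tcp_rot: [3.141, -0.001, 0.019]
ft_force: [-6.4, -3.6, 12.8]
opening: 0.247
grip_force: 30.0
```

Seated with a light press. I release, rise and go back to the mat for the middle rod.

>>> step_arm(
  moves=[
    {"tx": 0, "ty": 0, "tz": -1, "roll": 0},
    {"tx": 0, "ty": 0, "tz": -1, "roll": 0},
    {"tx": 0, "ty": 0, "tz": -2, "roll": 0},
    {"tx": 0, "ty": 0, "tz": -2, "roll": 0},
    {"tx": 0, "ty": 0, "tz": -20, "roll": 0},
    {"tx": 0, "ty": 0, "tz": -55, "roll": 0},
    {"tx": 0, "ty": 0, "tz": -90, "roll": 0},
    {"tx": -30, "ty": 30, "tz": -115, "roll": 0},
    {"tx": -60, "ty": 65, "tz": -115, "roll": 0},
    {"tx": -90, "ty": 100, "tz": -115, "roll": 0.04},
    {"tx": -120, "ty": 135, "tz": -115, "roll": 0.08},
    {"tx": -150, "ty": 170, "tz": -115, "roll": 0.08},
  ],
  grip=45,
)

```text
t: 16.62
eef_pos: [461.5, -112.6, 138.8]
tcp_rot: [3.141, -0.001, -0.062]
ft_force: [1.1, -0.8, -0.0]
opening: 0.47
grip_force: 0.0
```

Run:
```python
from h import *
goto(415,-285,142,-0.06)
```

```text
shift [-35.8 175.   -3.2] roll -0.002 t 16.6167 pos [ 461.5 -112.6  138.8] [ 3.141e+00 -1.000e-03 -6.200e-02] F [ 1.1 -0.8 -0. ] op 44.7 gf 0.0
```

>>> step_arm(
  moves=[
    {"tx": -15, "ty": 35, "tz": 0, "roll": 0},
    {"tx": -25, "ty": 75, "tz": 0, "roll": 0},
    {"tx": -25, "ty": 115, "tz": 0, "roll": 0},
    {"tx": -25, "ty": 145, "tz": 0, "roll": 0},
    {"tx": -25, "ty": 155, "tz": 0, "roll": 0},
    {"tx": -25, "ty": 155, "tz": 0, "roll": 0},
  ],
)

```text
t: 17.12
eef_pos: [428.3, -266.8, 138.3]
tcp_rot: [3.141, -0.0, -0.063]
ft_force: [0.1, 1.4, -0.1]
opening: 0.475
grip_force: 0.0
```

```bash
cat >> h.py <<'E'
def cap(c,roi,z):
    """rectangle of bright low-saturation blobs in roi (u0,v0,u1,v1)"""
    m=np.zeros(c["pixels"].shape[:2],np.uint8); u0,v0,u1,v1=roi; m[v0:v1,u0:u1]=255
    for r in blobs(m&hsv(c,(0,0,100),(180,60,255)),100): print(cv2.boundingRect(r),*rect(c,r,z))
E
python3 - <<'E'
from h import *
c=grab("wrist",8); rods(c); goto(461.4,-285,-22,-0.059)
E
```

```text
rod (340, 62, 42, 140) [ 466.8 -368.4] [124.4  31.8] -0.033
rod (254, 76, 31, 136) [ 461.5 -285.7] [123.  26.] -0.064
shift [ 34.4  17.8 160.2] roll -0.003 t 17.1667 pos [ 428.3 -265.1  138.3] [-3.141  0.    -0.062] F [-0.3 -0.5  0. ] op 45.1 gf 0.0
```

>>> step_arm(
  moves=[
    {"tx": 15, "ty": 10, "tz": 0, "roll": 0},
    {"tx": 34, "ty": 19, "tz": 20, "roll": 0},
    {"tx": 34, "ty": 19, "tz": 55, "roll": 0},
    {"tx": 34, "ty": 19, "tz": 90, "roll": 0},
    {"tx": 34, "ty": 19, "tz": 120, "roll": 0},
    {"tx": 34, "ty": 19, "tz": 140, "roll": 0},
    {"tx": 34, "ty": 19, "tz": 150, "roll": 0},
    {"tx": 34, "ty": 19, "tz": 157, "roll": 0},
    {"tx": 34, "ty": 19, "tz": 160, "roll": 0},
    {"tx": 34, "ty": 19, "tz": 160, "roll": 0},
  ],
)

```text
t: 18.0
eef_pos: [461.7, -285.5, -21.1]
tcp_rot: [3.141, -0.0, -0.06]
ft_force: [0.3, 0.1, 0.0]
opening: 0.475
grip_force: 0.0
```

>>> step_arm(
  moves=[
    {"tx": 0, "ty": 0, "tz": 0, "roll": 0},
    {"tx": 0, "ty": 0, "tz": 0, "roll": 0},
    {"tx": 0, "ty": 0, "tz": 0, "roll": 0},
    {"tx": 0, "ty": 0, "tz": 0, "roll": 0},
    {"tx": 0, "ty": 0, "tz": 0, "roll": 0},
    {"tx": 0, "ty": 0, "tz": 0, "roll": 0},
    {"tx": 0, "ty": 0, "tz": 0, "roll": 0},
    {"tx": 0, "ty": 0, "tz": 0, "roll": 0},
  ],
  grip=0,
)

```text
t: 18.67
eef_pos: [461.6, -286.1, -20.8]
tcp_rot: [3.141, -0.001, -0.06]
ft_force: [-1.4, 0.2, 5.8]
opening: 0.244
grip_force: 30.0
```

Run:
```python
from h import *
goto(595.5,-17.6,26,0.02)
```

```text
shift [ 117.5 -276.   -46.9] roll -0.08 t 18.6667 pos [ 461.6 -286.1  -20.8] [ 3.141e+00 -1.000e-03 -6.000e-02] F [-1.4  0.2  5.8] op 23.2 gf 30.0
```

>>> step_arm(
  moves=[
    {"tx": 0, "ty": 0, "tz": -15, "roll": 0},
    {"tx": 0, "ty": 0, "tz": -45, "roll": 0},
    {"tx": 0, "ty": 0, "tz": -80, "roll": 0},
    {"tx": 10, "ty": -25, "tz": -112, "roll": -0.02},
    {"tx": 30, "ty": -60, "tz": -120, "roll": -0.04},
    {"tx": 50, "ty": -95, "tz": -120, "roll": -0.06},
    {"tx": 70, "ty": -130, "tz": -120, "roll": -0.08},
    {"tx": 85, "ty": -165, "tz": -120, "roll": -0.08},
    {"tx": 100, "ty": -200, "tz": -120, "roll": -0.08},
    {"tx": 115, "ty": -235, "tz": -120, "roll": -0.08},
    {"tx": 117.5, "ty": -265, "tz": -120, "roll": -0.08},
    {"tx": 117.5, "ty": -276, "tz": -120, "roll": -0.08},
  ],
)

```text
t: 19.67
eef_pos: [595.6, -13.8, 98.2]
tcp_rot: [-3.141, 0.0, 0.023]
ft_force: [-0.4, 0.3, -2.2]
opening: 0.25
grip_force: 30.0
```

>>> step_arm(
  moves=[
    {"tx": 0, "ty": 0, "tz": 0, "roll": 0},
    {"tx": 0, "ty": 0, "tz": 0, "roll": 0},
    {"tx": 0, "ty": 0, "tz": 0, "roll": 0},
  ],
)

```text
t: 19.92
eef_pos: [595.0, -18.5, 98.5]
tcp_rot: [3.141, 0.0, 0.019]
ft_force: [-0.0, -0.6, -2.8]
opening: 0.245
grip_force: 30.0
```

Run:
```python
from h import *
goto(595.5,-17.6,26,0.02); c=grab("wrist",9)
# rod end caps: held one at u~250 and the one lying in slot 3
cap(c,(120,60,215,200),63); cap(c,(215,60,290,200),125)
```

```text
shift [ 0.6 -0.9 72.5] roll -0.001 t 19.9167 pos [595.  -18.5  98.5] [3.141 0.    0.019] F [-0.  -0.6 -2.8] op 23.3 gf 30.0
(120, 60, 95, 140) [646.2  41.4] [96.  67.9] -0.007
(215, 60, 75, 140) [652.1 -18.3] [69.3 39.4] 0.02
```

>>> step_arm(
  moves=[
    {"tx": 0.5, "ty": 0, "tz": 20, "roll": 0},
    {"tx": 0.5, "ty": 0, "tz": 40, "roll": 0},
    {"tx": 0.5, "ty": 0, "tz": 55, "roll": 0},
    {"tx": 0.5, "ty": 0, "tz": 65, "roll": 0},
    {"tx": 0.5, "ty": 0, "tz": 70, "roll": 0},
    {"tx": 0.5, "ty": 0, "tz": 72.5, "roll": 0},
    {"tx": 0.5, "ty": 0, "tz": 73, "roll": 0},
    {"tx": 0.5, "ty": 0, "tz": 73, "roll": 0},
  ],
)

```text
t: 20.63
eef_pos: [596.1, -17.9, 26.2]
tcp_rot: [3.141, -0.001, 0.019]
ft_force: [-0.3, -0.1, -2.1]
opening: 0.249
grip_force: 30.0
```

>>> step_arm(
  moves=[
    {"tx": 0, "ty": 0, "tz": -0.5, "roll": 0},
    {"tx": 0, "ty": 0, "tz": -1, "roll": 0},
    {"tx": 0, "ty": 0, "tz": -1, "roll": 0},
    {"tx": 0, "ty": 0, "tz": -1, "roll": 0},
    {"tx": 0, "ty": 0, "tz": -20, "roll": 0},
    {"tx": 0, "ty": 0, "tz": -55, "roll": 0},
    {"tx": 0, "ty": 0, "tz": -90, "roll": 0},
    {"tx": -30, "ty": 30, "tz": -115, "roll": 0},
    {"tx": -60, "ty": 65, "tz": -115, "roll": 0},
    {"tx": -90, "ty": 100, "tz": -115, "roll": 0.03},
    {"tx": -120, "ty": 135, "tz": -115, "roll": 0.05},
    {"tx": -150, "ty": 170, "tz": -115, "roll": 0.05},
  ],
  grip=45,
)

```text
t: 21.63
eef_pos: [463.4, -172.5, 141.0]
tcp_rot: [3.141, -0.001, -0.031]
ft_force: [1.4, -0.6, -0.3]
opening: 0.473
grip_force: 0.0
```

Run:
```python
from h import *
goto(415,-340,142,-0.03)
```

```text
shift [-43.2 168.9  -1. ] roll -0.001 t 21.6333 pos [ 463.4 -172.5  141. ] [ 3.141e+00 -1.000e-03 -3.100e-02] F [ 1.4 -0.6 -0.3] op 44.9 gf 0.0
```

>>> step_arm(
  moves=[
    {"tx": -15, "ty": 35, "tz": 0, "roll": 0},
    {"tx": -25, "ty": 75, "tz": 0, "roll": 0},
    {"tx": -25, "ty": 115, "tz": 0, "roll": 0},
    {"tx": -25, "ty": 145, "tz": 0, "roll": 0},
    {"tx": -25, "ty": 155, "tz": 0, "roll": 0},
    {"tx": -25, "ty": 155, "tz": 0, "roll": 0},
    {"tx": -25, "ty": 155, "tz": 0, "roll": 0},
  ],
)

```text
t: 22.22
eef_pos: [434.7, -325.1, 140.2]
tcp_rot: [-3.141, 0.0, -0.031]
ft_force: [-0.0, 0.1, 0.1]
opening: 0.47
grip_force: 0.0
```

Run:
```python
from h import *
c=grab("wrist",10); rods(c); goto(466.8,-370,-22,-0.033)
```

```text
rod (282, 77, 35, 135) [ 466.9 -370.4] [123.  28.] -0.034
shift [ 33.4  44.7 162.3] roll 0.003 t 22.2667 pos [ 434.8 -324.4  140.3] [-3.141  0.    -0.03 ] F [0.9 0.1 0.3] op 44.8 gf 0.0
```

>>> step_arm(
  moves=[
    {"tx": 15, "ty": 25, "tz": 0, "roll": 0},
    {"tx": 33, "ty": 46, "tz": 15, "roll": 0},
    {"tx": 33, "ty": 46, "tz": 50, "roll": 0},
    {"tx": 33, "ty": 46, "tz": 85, "roll": 0},
    {"tx": 33, "ty": 46, "tz": 118, "roll": 0},
    {"tx": 33, "ty": 46, "tz": 140, "roll": 0},
    {"tx": 33, "ty": 46, "tz": 152, "roll": 0},
    {"tx": 33, "ty": 46, "tz": 158, "roll": 0},
    {"tx": 33, "ty": 46, "tz": 161, "roll": 0},
    {"tx": 33, "ty": 46, "tz": 161, "roll": 0},
  ],
)

```text
t: 23.1
eef_pos: [467.1, -372.4, -19.9]
tcp_rot: [3.141, -0.001, -0.029]
ft_force: [0.6, -0.5, 0.7]
opening: 0.477
grip_force: 0.0
```

>>> step_arm(
  moves=[
    {"tx": 0, "ty": 0, "tz": 0, "roll": 0},
    {"tx": 0, "ty": 0, "tz": 0, "roll": 0},
    {"tx": 0, "ty": 0, "tz": 0, "roll": 0},
    {"tx": 0, "ty": 0, "tz": 0, "roll": 0},
    {"tx": 0, "ty": 0, "tz": 0, "roll": 0},
    {"tx": 0, "ty": 0, "tz": 0, "roll": 0},
    {"tx": 0, "ty": 0, "tz": 0, "roll": 0},
    {"tx": 0, "ty": 0, "tz": 0, "roll": 0},
  ],
  grip=0,
)

```text
t: 23.77
eef_pos: [466.7, -372.8, -19.8]
tcp_rot: [3.141, -0.001, -0.03]
ft_force: [-0.1, 2.0, 6.5]
opening: 0.246
grip_force: 30.0
```

Run:
```python
from h import *
goto(596.7,-77.6,26,0.02)
# console corners: panel in both views, switch colours; triangulate hand-read points
s=load("scene");d=load("side")
def tri(a,b):
    A=[]
    for c,(u,v) in ((s,a),(d,b)):
        P=c["mtx"]@c["view"][:3]; A+= [u*P[2]-P[0], v*P[2]-P[1]]
    X=np.linalg.svd(np.array(A))[2][-1]; return (X[:3]/X[3]).round(1)
f=lambda u,v:(110+u/2.6,180+v/2.6); g=lambda u,v:(220+u/3.3,130+v/3.3)
# corners of the panel: scene crop1 -> side crop2
print("lowfar?",tri(f(110,36),g(320,520)),tri(f(265,85),g(247,343)),tri(f(198,175),g(430,250)),tri(f(27,115),g(530,415)))
print("mushroom",tri(f(205,98),g(347,295)),"knob",tri(f(118,75),g(387,388)))
```

```text
shift [ 121.  -299.   -45.8] roll -0.05 t 23.7667 pos [ 466.7 -372.8  -19.8] [ 3.141e+00 -1.000e-03 -3.000e-02] F [-0.1  2.   6.5] op 23.4 gf 30.0
lowfar? [ 609.7 -399.2   39.4] [ 593.1 -206.    38.7] [ 738.9 -195.1  107.5] [ 754.4 -387.1  109.2]
mushroom [ 662.2 -234.1  102.7] knob [ 670.2 -333.8   95.9]
```

>>> step_arm(
  moves=[
    {"tx": 0, "ty": 0, "tz": -15, "roll": 0},
    {"tx": 0, "ty": 0, "tz": -45, "roll": 0},
    {"tx": 0, "ty": 0, "tz": -80, "roll": 0},
    {"tx": 0, "ty": -25, "tz": -115, "roll": -0.02},
    {"tx": 5, "ty": -65, "tz": -120, "roll": -0.05},
    {"tx": 15, "ty": -105, "tz": -120, "roll": -0.05},
    {"tx": 30, "ty": -145, "tz": -120, "roll": -0.05},
    {"tx": 55, "ty": -180, "tz": -120, "roll": -0.05},
    {"tx": 80, "ty": -215, "tz": -120, "roll": -0.05},
    {"tx": 105, "ty": -245, "tz": -120, "roll": -0.05},
    {"tx": 121, "ty": -275, "tz": -120, "roll": -0.05},
    {"tx": 121, "ty": -299, "tz": -120, "roll": -0.05},
  ],
)

```text
t: 24.77
eef_pos: [599.1, -75.1, 99.3]
tcp_rot: [3.141, -0.002, 0.021]
ft_force: [-0.1, -0.4, -2.1]
opening: 0.245
grip_force: 30.0
```

>>> step_arm(
  moves=[
    {"tx": 0, "ty": 0, "tz": 0, "roll": 0},
    {"tx": 0, "ty": 0, "tz": 0, "roll": 0},
    {"tx": 0, "ty": 0, "tz": 0, "roll": 0},
    {"tx": 0, "ty": 0, "tz": 0, "roll": 0},
  ],
)

```text
t: 25.1
eef_pos: [596.3, -78.5, 99.5]
tcp_rot: [3.141, -0.0, 0.019]
ft_force: [-0.1, -0.0, -2.1]
opening: 0.241
grip_force: 30.0
```

Run:
```python
from h import *
goto(596.7,-77.6,27,0.02); c=grab("wrist",11)
```

```text
shift [ 0.4 -0.9 72.5] roll -0.001 t 25.1 pos [596.3 -78.5  99.5] [ 3.141 -0.     0.019] F [-0.1 -0.  -2.1] op 22.9 gf 30.0
```

Lower, release, then rise and back off to see the cradle.

>>> step_arm(
  moves=[
    {"tx": 0, "ty": -0.5, "tz": 20, "roll": 0},
    {"tx": 0, "ty": -1, "tz": 40, "roll": 0},
    {"tx": 0, "ty": -1, "tz": 55, "roll": 0},
    {"tx": 0, "ty": -1, "tz": 65, "roll": 0},
    {"tx": 0, "ty": -1, "tz": 70, "roll": 0},
    {"tx": 0, "ty": -1, "tz": 72, "roll": 0},
    {"tx": 0, "ty": -1, "tz": 73, "roll": 0},
    {"tx": 0, "ty": -1, "tz": 73, "roll": 0},
  ],
)

```text
t: 25.82
eef_pos: [596.8, -76.9, 27.3]
tcp_rot: [3.141, -0.001, 0.019]
ft_force: [0.6, 0.1, -2.2]
opening: 0.247
grip_force: 30.0
```

>>> step_arm(
  moves=[
    {"tx": 0, "ty": 0, "tz": -0.5, "roll": 0},
    {"tx": 0, "ty": 0, "tz": -1, "roll": 0},
    {"tx": 0, "ty": 0, "tz": -1, "roll": 0},
    {"tx": 0, "ty": 0, "tz": -1, "roll": 0},
    {"tx": 0, "ty": 0, "tz": -20, "roll": 0},
    {"tx": 0, "ty": 0, "tz": -55, "roll": 0},
    {"tx": 0, "ty": 0, "tz": -90, "roll": 0},
    {"tx": -30, "ty": -10, "tz": -120, "roll": 0},
    {"tx": -60, "ty": -30, "tz": -130, "roll": 0},
    {"tx": -80, "ty": -55, "tz": -130, "roll": 0},
    {"tx": -80, "ty": -60, "tz": -130, "roll": 0},
    {"tx": -80, "ty": -60, "tz": -130, "roll": 0},
  ],
  grip=45,
)

```text
t: 26.82
eef_pos: [515.0, -16.9, 157.4]
tcp_rot: [3.141, -0.002, 0.021]
ft_force: [1.3, -1.3, 0.3]
opening: 0.475
grip_force: 0.0
```

Run:
```python
from h import *
from scipy.spatial.transform import Rotation as Ro
c=grab("wrist",12); goto(0,0,0,0)
# rods in the cradle show as bluish grey end caps / ivory ceramic: ceramic hue mask
for k in blobs(hsv(c,(0,12,110),(22,70,255)),60)[:8]: print("ceramic",cv2.boundingRect(k),*rect(c,k,72))
s=grab("scene",12); d=grab("side",12)
# switch frame from the panel corners
co=np.array([[609.7,-399.2,39.4],[593.1,-206,38.7],[738.9,-195.1,107.5],[754.4,-387.1,109.2]])
m=co.mean(0); u,_,v=np.linalg.svd(co-m); n=v[2]*np.sign(v[2][2]); print("panel centre",m.round(1),"normal",n.round(3),"tilt",np.arccos(n[2]))
for nm,c in (("scene",s),("side",d)):
    print(nm,"px/pos of black handle:")
    for k in blobs(hsv(c,(0,0,0),(180,255,45)),20):
        x,y,w,h=cv2.boundingRect(k); p=k.reshape(-1,2).mean(0)
        if (130<p[0]<180 and 190<p[1]<225 and nm=="scene") or (315<p[0]<360 and 230<p[1]<265 and nm=="side"): print((x,y,w,h),p)
a=cv2.resize(s["pixels"][185:240,110:210],(400,220),interpolation=2); b=cv2.resize(d["pixels"][200:300,290:390],(380,380),interpolation=2)
w=cv2.resize(load("wrist",12)["pixels"],(400,300))
L=np.vstack([a,w]); b=cv2.copyMakeBorder(b,0,520-380,0,0,0); cv2.imwrite("pics/m12.png",np.hstack([L,b]))
```

```text
shift [-515.5  -28.7  156.3] roll 0.021 t 26.8667 pos [515.8 -17.8 157. ] [ 3.141e+00 -1.000e-03  2.100e-02] F [0.1 0.3 0. ] op 45.1 gf 0.0
ceramic (307, 39, 40, 105) [597.1 -76.1] [81.  27.1] -0.004
ceramic (226, 39, 51, 104) [596.2 -15.8] [79.8 39.3] 0.022
ceramic (157, 39, 41, 105) [594.6  40.5] [81.3 29.9] 0.106
panel centre [ 674.  -296.8   73.7] normal [-0.428 -0.03   0.903] tilt 0.44396346582771157
scene px/pos of black handle:
side px/pos of black handle:
(326, 242, 21, 17) [337.         249.90196078]
```

View pics/m12.png

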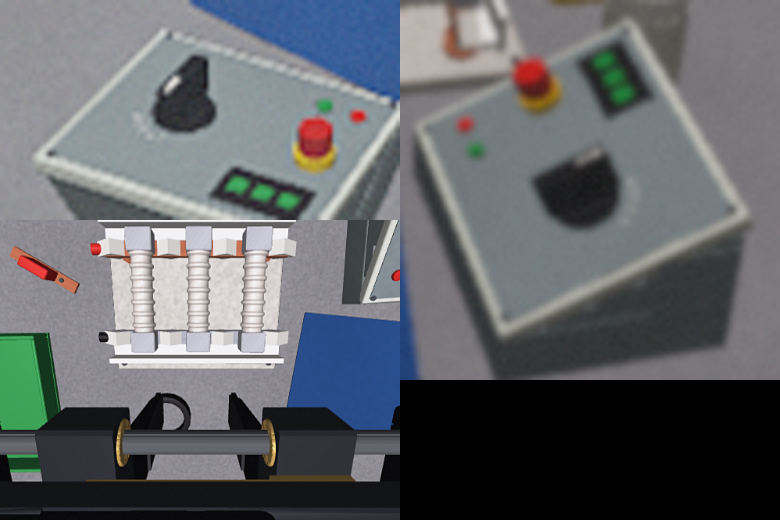

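All three rods lie in their slots: the wrist view shows three ceramics at y = -76, -16 and +41, with the x centres within 2 mm. In the scene crop the switch handle runs from (203,58) to its white mark at (172,85); in the side crop it runs from (535,180) to (605,150). Next I triangulate it.

Run:
```python
from h import *
s=load("scene",12);d=load("side",12)
def tri(a,b):
    A=[]
    for c,(u,v) in ((s,a),(d,b)):
        P=c["mtx"]@c["view"][:3]; A+=[u*P[2]-P[0],v*P[2]-P[1]]
    X=np.linalg.svd(np.array(A))[2][-1]; X=X[:3]/X[3]
    return X.round(1),[(proj(c,X)[0]-q).round(1).tolist() for c,q in((s,a),(d,b))]
f=lambda u,v:(110+u/4,185+v/4); g=lambda u,v:(290+(u-400)/3.8,200+v/3.8)
print("low end top",tri(f(203,58),g(535,180)))
print("high end top",tri(f(168,88),g(606,150)))
print("mark",tri(f(174,84),g(590,157)))
R=cv2.Rodrigues(np.array([0,0,.08]))[0]@cv2.Rodrigues(np.array([0,-.42,0]))[0]; m=np.array([674,-296.8,73.7]); print(R.round(3).tolist())
# disc at the base: black contour in side view, cast on the panel: blob as handle-frame extents
for nm,c in (("scene",s),("side",d)):
    hv=cv2.cvtColor(c["pixels"],cv2.COLOR_BGR2HSV)[...,2]
    win=(140,195,170,222) if nm=="scene" else (322,234,352,264)
    mm=np.zeros(hv.shape,np.uint8); mm[win[1]:win[3],win[0]:win[2]]=255
    k=blobs(mm&cv2.inRange(hv,0,60),20)[0]; print(nm,cv2.boundingRect(k))
    for P in (m+R@[0,-50,0],m+R@[-10,-50,0],m+R@[10,-50,0]): print(proj(c,P).round(1).tolist(),proj(c,P+R@[25,0,36]).round(1).tolist(),proj(c,P+R@[-25,0,36]).round(1).tolist())
```

```text
low end top (array([ 641.3, -334. ,  100.4]), [[-0.3, 0.3], [-0.3, -0.1]])
high end top (array([ 682.3, -333.8,  120.5]), [[-1.2, 1.0], [-1.0, -0.3]])
mark (array([ 674. , -333.8,  115.3]), [[-0.6, 0.5], [-0.5, -0.2]])
[[0.91, -0.08, -0.406], [0.073, 0.997, -0.033], [0.408, 0.0, 0.913]]
scene (149, 199, 15, 19)
[[151.7, 213.4]] [[146.5, 208.2]] [[156.1, 198.4]]
[[153.6, 211.4]] [[148.5, 206.2]] [[157.9, 196.5]]
[[149.9, 215.4]] [[144.5, 210.2]] [[154.2, 200.3]]
side (326, 241, 21, 19)
[[341.1, 258.0]] [[346.0, 243.7]] [[326.4, 253.1]]
[[337.2, 259.8]] [[342.1, 245.6]] [[322.5, 255.0]]
[[344.9, 256.1]] [[350.0, 241.8]] [[330.3, 251.3]]
```

Axis estimate: the panel point is (676,-333,78) and the handle top's mid-point (662,-334,110). The tool stays vertical, so I push the handle's up-slope end towards -y with the closed fingers, which is clockwise. First I go above it.

>>> step_arm(
  moves=[
    {"tx": 10, "ty": 20, "tz": 0, "roll": 0},
    {"tx": 25, "ty": 50, "tz": 0, "roll": 0},
    {"tx": 45, "ty": 82, "tz": 0, "roll": 0},
    {"tx": 65, "ty": 115, "tz": 0, "roll": 0},
    {"tx": 85, "ty": 147, "tz": 0, "roll": 0},
    {"tx": 105, "ty": 180, "tz": 0, "roll": 0},
    {"tx": 125, "ty": 212, "tz": 0, "roll": 0},
    {"tx": 145, "ty": 240, "tz": 0, "roll": 0},
    {"tx": 158, "ty": 262, "tz": 0, "roll": 0},
    {"tx": 162, "ty": 275, "tz": 0, "roll": 0},
    {"tx": 162, "ty": 275, "tz": 0, "roll": 0},
    {"tx": 162, "ty": 275, "tz": 0, "roll": 0},
  ],
  grip=0,
)

```text
t: 27.97
eef_pos: [682.4, -290.9, 155.0]
tcp_rot: [-3.141, 0.001, 0.018]
ft_force: [0.1, 1.4, -0.3]
opening: 0.008
grip_force: 0.0
```

Run:
```python
from h import *
goto(684,-296,69,0.02)
# fingertip check: lowest black pixels of the shut fingers in the side and scene views against the reported TCP
from cell import env
p=env.state()["eef_pos"]; c=grab("side",13)
q=proj(c,[p+[0,0,29],p]); print(q.round(1).tolist())
v=cv2.cvtColor(c["pixels"],cv2.COLOR_BGR2HSV)[...,2]; u=int(q[0][0]); r=v[:,u-2:u+3].mean(1); print([(i,int(r[i])) for i in range(int(q[0][1])-12,int(q[0][1])+14)])
# handle in the wrist view: white mark blob and black blob
w=grab("wrist",13)
for k in blobs(hsv(w,(0,0,0),(180,255,60)),150):
    x,y,ww,hh=cv2.boundingRect(k)
    if y+hh<215: print("black",(x,y,ww,hh),*rect(w,k,112),*rect(w,k,80))
```

```text
shift [ 1.7  5.2 86. ] roll -0.002 t 27.9667 pos [ 682.4 -290.9  155. ] [-3.141e+00  1.000e-03  1.800e-02] F [ 0.1  1.4 -0.3] op 0.8 gf 0.0
[[340.8, 206.2], [339.8, 216.1]]
[(194, 34), (195, 34), (196, 36), (197, 34), (198, 33), (199, 34), (200, 33), (201, 32), (202, 33), (203, 32), (204, 32), (205, 33), (206, 43), (207, 71), (208, 111), (209, 142), (210, 158), (211, 154), (212, 138), (213, 116), (214, 99), (215, 89), (216, 82), (217, 70), (218, 58), (219, 56)]
black (143, 136, 89, 43) [ 715.6 -243.9] [61.4 27.9] -1.484 [ 710.7 -238. ] [69.5 31.5] -1.484
```

>>> step_arm(
  moves=[
    {"tx": 2, "ty": -4, "tz": 15, "roll": 0},
    {"tx": 2, "ty": -4, "tz": 35, "roll": 0},
    {"tx": 2, "ty": -4, "tz": 55, "roll": 0},
    {"tx": 2, "ty": -4, "tz": 70, "roll": 0},
    {"tx": 2, "ty": -4, "tz": 80, "roll": 0},
    {"tx": 2, "ty": -4, "tz": 86, "roll": 0},
    {"tx": 2, "ty": 4, "tz": 86, "roll": 0},
    {"tx": 2, "ty": 10, "tz": 86, "roll": 0},
    {"tx": 2, "ty": 15, "tz": 86, "roll": 0},
    {"tx": 2, "ty": 20, "tz": 86, "roll": 0},
    {"tx": 2, "ty": 20, "tz": 86, "roll": 0},
  ],
)

```text
t: 28.98
eef_pos: [685.2, -311.3, 71.3]
tcp_rot: [3.141, -0.001, 0.019]
ft_force: [-0.6, 0.4, 0.0]
opening: 0.007
grip_force: 0.0
```

>>> step_arm(
  moves=[
    {"tx": 1, "ty": 3, "tz": 0, "roll": 0},
    {"tx": 2, "ty": 6, "tz": 0, "roll": 0},
    {"tx": 3, "ty": 9, "tz": 0, "roll": 0},
    {"tx": 4, "ty": 11, "tz": 0, "roll": 0},
    {"tx": 4, "ty": 11, "tz": 0, "roll": 0},
  ],
)

```text
t: 29.4
eef_pos: [689.4, -320.7, 70.6]
tcp_rot: [-3.141, 0.0, 0.02]
ft_force: [-0.5, 3.3, 2.0]
opening: 0.008
grip_force: 1.5
```

>>> step_arm(
  moves=[
    {"tx": 1, "ty": 3, "tz": 0, "roll": 0},
    {"tx": 2, "ty": 5, "tz": 0, "roll": 0},
    {"tx": 3, "ty": 8, "tz": 0, "roll": 0},
    {"tx": 3, "ty": 8, "tz": 0, "roll": 0},
  ],
)

```text
t: 29.73
eef_pos: [692.6, -328.3, 70.2]
tcp_rot: [-3.14, 0.0, 0.02]
ft_force: [0.0, 5.1, 0.9]
opening: 0.006
grip_force: 2.5
```

>>> step_arm(
  moves=[
    {"tx": 0, "ty": 2, "tz": 0, "roll": 0},
    {"tx": 0, "ty": 3, "tz": 0, "roll": 0},
    {"tx": 0, "ty": 3, "tz": 0, "roll": 0},
  ],
)

```text
t: 29.98
eef_pos: [692.6, -330.6, 70.1]
tcp_rot: [-3.14, 0.001, 0.02]
ft_force: [-0.4, 8.0, 1.6]
opening: 0.003
grip_force: 3.0
```

>>> step_arm(
  moves=[
    {"tx": 0, "ty": 2, "tz": 0, "roll": 0},
    {"tx": 0, "ty": 4, "tz": 0, "roll": 0},
    {"tx": 0, "ty": 4, "tz": 0, "roll": 0},
  ],
)

```text
t: 30.23
eef_pos: [693.0, -334.3, 70.0]
tcp_rot: [-3.139, 0.0, 0.02]
ft_force: [1.5, 9.6, 0.8]
opening: 0.005
grip_force: 3.6
```

Run:
```python
from h import *
goto(690,-335,69,0.02)
for n,w in (("side",(310,225,365,270)),("wrist",(200,60,330,260)),("scene",(135,190,180,225))):
    c=grab(n,14); h=cv2.cvtColor(c["pixels"],cv2.COLOR_BGR2HSV); m=np.zeros(h.shape[:2],np.uint8); m[w[1]:w[3],w[0]:w[2]]=255
    for nm,mk in (("black",cv2.inRange(h,(0,0,0),(180,255,55))),("mark",cv2.inRange(h,(0,0,175),(180,25,255)))):
        for k in blobs(mk&m,4)[:3]:
            print(n,nm,cv2.boundingRect(k),*rect(c,k,118))
```

```text
shift [-3.   0.7  1. ] roll -0.0 t 30.2333 pos [ 693.  -334.3   70. ] [-3.139  0.     0.02 ] F [1.5 9.6 0.8] op 0.5 gf 3.6
side black (326, 229, 39, 30) [ 687.5 -340.4] [121.2  56.8] 0.598
side mark (352, 263, 13, 7) [ 693.  -421.9] [34.2  3.5] 0.441
wrist black (200, 221, 130, 39) [ 701.  -341.1] [63.1 19.6] -1.549
wrist mark (200, 130, 130, 22) [ 748.7 -339.3] [57.9  6. ] -1.486
wrist mark (281, 226, 9, 8) [ 706.6 -350.5] [4.8 1.6] -0.866
wrist mark (270, 220, 7, 9) [ 709.3 -344.9] [4.4 1.6] -0.583
scene black (135, 190, 26, 16) [ 658.  -364.4] [69.5 48. ] -1.153
scene black (159, 196, 19, 25) [ 660.5 -288. ] [79.7 19.2] -0.132
scene black (144, 212, 13, 6) [ 702.7 -325.5] [35.7 12.5] -1.558
```

>>> step_arm(
  moves=[
    {"tx": 0, "ty": 2, "tz": 0, "roll": 0},
    {"tx": 0, "ty": 3, "tz": 0, "roll": 0},
    {"tx": 0, "ty": 3, "tz": 0, "roll": 0},
  ],
)

```text
t: 30.63
eef_pos: [693.3, -337.1, 70.1]
tcp_rot: [-3.139, -0.0, 0.02]
ft_force: [1.8, 7.9, -0.3]
opening: 0.004
grip_force: 3.7
```

>>> step_arm(
  moves=[
    {"tx": 0, "ty": 2, "tz": 0, "roll": 0},
    {"tx": 0, "ty": 3, "tz": 0, "roll": 0},
    {"tx": 0, "ty": 3, "tz": 0, "roll": 0},
  ],
)

```text
t: 30.88
eef_pos: [693.7, -340.2, 70.2]
tcp_rot: [-3.14, -0.001, 0.02]
ft_force: [3.5, 8.3, -0.5]
opening: 0.003
grip_force: 3.7
```

>>> step_arm(
  moves=[
    {"tx": -1, "ty": 2, "tz": 0, "roll": 0},
    {"tx": -2, "ty": 3, "tz": 0, "roll": 0},
    {"tx": -2, "ty": 3, "tz": 0, "roll": 0},
  ],
)

```text
t: 31.13
eef_pos: [692.9, -341.5, 70.3]
tcp_rot: [-3.138, -0.003, 0.02]
ft_force: [8.7, 14.9, -0.8]
opening: 0.006
grip_force: 7.5
```

>>> step_arm(
  moves=[
    {"tx": -1, "ty": 1, "tz": 0, "roll": 0},
    {"tx": -2, "ty": 2, "tz": 0, "roll": 0},
    {"tx": -2, "ty": 2, "tz": 0, "roll": 0},
  ],
)

```text
t: 31.38
eef_pos: [692.4, -341.8, 70.2]
tcp_rot: [-3.136, -0.006, 0.021]
ft_force: [16.5, 21.9, -2.2]
opening: 0.005
grip_force: 11.9
```

At the stop: the force jumps to 27 N and the motion stops. I hold for over two seconds.

>>> step_arm(
  moves=[
    {"tx": 0, "ty": 0, "tz": 0, "roll": 0},
    {"tx": 0, "ty": 0, "tz": 0, "roll": 0},
    {"tx": 0, "ty": 0, "tz": 0, "roll": 0},
    {"tx": 0, "ty": 0, "tz": 0, "roll": 0},
    {"tx": 0, "ty": 0, "tz": 0, "roll": 0},
    {"tx": 0, "ty": 0, "tz": 0, "roll": 0},
    {"tx": 0, "ty": 0, "tz": 0, "roll": 0},
    {"tx": 0, "ty": 0, "tz": 0, "roll": 0},
    {"tx": 0, "ty": 0, "tz": 0, "roll": 0},
    {"tx": 0, "ty": 0, "tz": 0, "roll": 0},
    {"tx": 0, "ty": 0, "tz": 0, "roll": 0},
    {"tx": 0, "ty": 0, "tz": 0, "roll": 0},
  ],
)

```text
t: 32.38
eef_pos: [692.5, -341.8, 70.2]
tcp_rot: [-3.136, -0.005, 0.021]
ft_force: [15.7, 20.1, -1.9]
opening: 0.002
grip_force: 11.8
```

>>> step_arm(
  moves=[
    {"tx": 0, "ty": 0, "tz": 0, "roll": 0},
    {"tx": 0, "ty": 0, "tz": 0, "roll": 0},
    {"tx": 0, "ty": 0, "tz": 0, "roll": 0},
    {"tx": 0, "ty": 0, "tz": 0, "roll": 0},
    {"tx": 0, "ty": 0, "tz": 0, "roll": 0},
    {"tx": 0, "ty": 0, "tz": 0, "roll": 0},
    {"tx": 0, "ty": 0, "tz": 0, "roll": 0},
    {"tx": 0, "ty": 0, "tz": 0, "roll": 0},
    {"tx": 0, "ty": 0, "tz": 0, "roll": 0},
    {"tx": 0, "ty": 0, "tz": 0, "roll": 0},
    {"tx": 0, "ty": 0, "tz": 0, "roll": 0},
    {"tx": 0, "ty": 0, "tz": 0, "roll": 0},
  ],
)

```text
t: 33.38
eef_pos: [692.5, -341.8, 70.3]
tcp_rot: [-3.136, -0.005, 0.021]
ft_force: [15.8, 21.9, -2.0]
opening: 0.003
grip_force: 11.8
```

Run:
```python
from h import *
s=load("scene",12);d=load("side",12)
# predicted white-mark place at rest and at angle th; compare brightness in the side view now
R=cv2.Rodrigues(np.array([0,0,.08]))[0]@cv2.Rodrigues(np.array([0,-.42,0]))[0]; B=np.array([676.4,-332.7,77.6]); 
c=grab("side",15); g=cv2.cvtColor(c["pixels"],cv2.COLOR_BGR2GRAY); g0=cv2.cvtColor(d["pixels"],cv2.COLOR_BGR2GRAY)
for th in (0,.3,.6,.8,1.05,1.2):
    P=B+R@[15*np.cos(th),-15*np.sin(th),36]; q=proj(c,P)[0]; print(th,q.round(1),g[int(q[1])-2:int(q[1])+3,int(q[0])-2:int(q[0])+3].max(),g0[int(q[1])-2:int(q[1])+3,int(q[0])-2:int(q[0])+3].max())
print(g[236:262:2,322:356:2])
```

```text
0 [340.  240.4] 145 126
0.3 [340.4 241.8] 145 126
0.6 [340.2 243.3] 162 110
0.8 [339.8 244.3] 162 102
1.05 [338.9 245.5] 162 74
1.2 [338.2 246.2] 162 43
[[142 141 141 142 142 142 142 142 144 142 130  61  45  35  40  46  42]
 [141 141 139 124 128 138 144 143 144 143 129  58  33  32  34  32  33]
 [142 140 117  69  69 102 127 140 142 145 125  51  30  31  32  32  32]
 [144 137  87  42  37  44  68 111 128 138 126  49  32  33  39  38  32]
 [143 140 106  43  37  39  60 141 138 116 106  39  30  28  40  37  31]
 [140 142 130  69  32  31  45 101 149 145  74  33  30  34  29  32  40]
 [142 143 140 108  42  31  30  35  50  74  48  29  30  43  62  72  97]
 [143 143 142 133  74  33  30  32  33  32  30  32  36 101 139 144 138]
 [141 144 142 139  86  38  37  33  31  30  29  28  47 124 151 157 142]
 [141 142 143 136  83  38  40  39  34  32  33  34  71 133 155 148 142]
 [142 143 143 141  99  44  38  39  38  35  35  54 113 149 149 144 142]
 [141 142 142 144 128  88  56  43  46  49  76 114 137 154 149 141 141]
 [144 142 143 143 143 134 116 100 101 111 131 139 142 143 142 140 141]]
```

Held over 2 s, and in the side view the mark sits where 1.05 rad puts it. I let go: back out, then up.

>>> step_arm(
  moves=[
    {"tx": 2, "ty": -6, "tz": 0, "roll": 0},
    {"tx": 2, "ty": -14, "tz": 0, "roll": 0},
    {"tx": 0, "ty": -23, "tz": 0, "roll": 0},
    {"tx": -4, "ty": -33, "tz": 0, "roll": 0},
    {"tx": -6, "ty": -42, "tz": 0, "roll": 0},
    {"tx": -6, "ty": -45, "tz": 0, "roll": 0},
    {"tx": -6, "ty": -45, "tz": -20, "roll": 0},
    {"tx": -6, "ty": -45, "tz": -50, "roll": 0},
    {"tx": -6, "ty": -45, "tz": -80, "roll": 0},
    {"tx": -6, "ty": -45, "tz": -90, "roll": 0},
    {"tx": -6, "ty": -45, "tz": -90, "roll": 0},
  ],
)

```text
t: 34.35
eef_pos: [683.1, -302.8, 163.8]
tcp_rot: [3.139, -0.005, 0.02]
ft_force: [-0.7, 0.1, -0.1]
opening: 0.004
grip_force: 0.0
```

Run:
```python
from h import *
c=grab("side",16); a=load("side",12)["pixels"]; b=c["pixels"]
d=cv2.absdiff(a,b).max(2)[234:266,322:354]; print("handle region diff",d.max(),d.mean())
s=load("scene",1); k=blobs(hsv(load("scene",12),(55,120,40),(75,255,255)),500)[0]
cs=load("scene",12); print("tray scene z36",*rect(cs,k,36),"z5",*rect(cs,k,5))
k=blobs(hsv(c,(55,120,40),(75,255,255)),500)[0]; print("tray side z36",*rect(c,k,36))
goto(511,-8,157,0.02)
```

```text
handle region diff 18 10.5302734375
tray scene z36 [454.5 290.8] [228.7 201.8] -1.538 z5 [436.2 296.1] [236.1 208.3] -1.538
tray side z36 [445.3 261.4] [262.5 184.7] -1.534
shift [-165.5 -297.6    3.6] roll -0.0 t 34.4 pos [ 682.3 -302.3  161.3] [ 3.14e+00 -2.00e-03  2.00e-02] F [-0.2 -0.1 -0.2] op 0.5 gf 0.0
```

The switch is back at rest: the side view is unchanged from before. From wrist4 I take the tray's far rim corners, (125,203) and (364,152).

Run:
```python
from h import *
c=load("wrist",4); P=cast(c,[[125,203],[364,152]],36)[:,:2]; e=P[1]-P[0]; L=np.linalg.norm(e); y=-e/L; x=np.array([y[1],-y[0]])
print(P.round(1),L,"tray centre",(P.mean(0)-95*x).round(1),"yaw",np.arctan2(x[1],x[0]))
```

```text
[[534.2 407.8]
 [544.8 183.6]] 224.41840771653892 tray centre [444.6 291.2] yaw 0.047531581482132504
```

>>> step_arm(
  moves=[
    {"tx": -10, "ty": -20, "tz": 0, "roll": 0},
    {"tx": -30, "ty": -50, "tz": 0, "roll": 0},
    {"tx": -50, "ty": -82, "tz": 0, "roll": 0},
    {"tx": -70, "ty": -115, "tz": 0, "roll": 0},
    {"tx": -90, "ty": -147, "tz": 0, "roll": 0},
    {"tx": -110, "ty": -180, "tz": 0, "roll": 0},
    {"tx": -130, "ty": -212, "tz": 0, "roll": 0},
    {"tx": -145, "ty": -245, "tz": 0, "roll": 0},
    {"tx": -158, "ty": -275, "tz": 0, "roll": 0},
    {"tx": -165, "ty": -297, "tz": 0, "roll": 0},
    {"tx": -165, "ty": -297, "tz": 0, "roll": 0},
    {"tx": -165, "ty": -297, "tz": 0, "roll": 0},
  ],
  grip=45,
)

```text
t: 35.4
eef_pos: [510.4, -7.4, 159.3]
tcp_rot: [-3.141, 0.002, 0.022]
ft_force: [1.0, -0.4, 0.3]
opening: 0.474
grip_force: 0.0
```

Run:
```python
from h import *
c=grab("wrist",17)
for k in blobs(hsv(c,(0,12,110),(22,70,255)),60)[:8]: print("ceramic",cv2.boundingRect(k),*rect(c,k,72))
goto(594.3,41.8,25,0.02)
```

```text
ceramic (308, 23, 58, 107) [603.9 -80.6] [81.4 43.8] 0.287
ceramic (240, 33, 45, 105) [595.8 -14.7] [80.4 34.6] 0.023
ceramic (168, 33, 42, 105) [594.5  41.9] [81.1 30.6] 0.088
shift [ 84.6 -48.2 134.4] roll 0.001 t 35.45 pos [510.9  -8.1 159.5] [-3.142e+00  1.000e-03  2.100e-02] F [-0.  -0.   0.3] op 44.8 gf 0.0
```

Run:
```python
from h import *
c=grab("wrist",18); h=cv2.cvtColor(c["pixels"],cv2.COLOR_BGR2HSV)
m=cv2.inRange(h,(0,12,110),(22,70,255)); m[:, :300]=0; m[150:]=0; m[:,380:]=0
for r in range(20,135,8): 
    u=np.where(m[r])[0]; print(r,u.min() if len(u) else None,u.max() if len(u) else None)
for n in (12,16):
    d=load("side",n); g=d["pixels"]
    P=[[x,-77.6,76] for x in (545,597,648)]; print(n,[g[int(q[1])-1:int(q[1])+2,int(q[0])-1:int(q[0])+2].mean((0,1)).round().tolist() for q in proj(d,P)])
```

```text
20 None None
28 325 360
36 312 356
44 307 370
52 330 370
60 327 369
68 329 368
76 326 368
84 327 367
92 325 366
100 326 352
108 324 365
116 325 364
124 326 350
132 356 363
12 [[175.0, 167.0, 169.0], [175.0, 181.0, 191.0], [177.0, 169.0, 171.0]]
16 [[174.0, 174.0, 178.0], [191.0, 199.0, 208.0], [192.0, 188.0, 193.0]]
```

Rod 1 is straight; its mask merely merged with the base plate. Now the rods go into the tray, slot 3 first.

>>> step_arm(
  moves=[
    {"tx": 30, "ty": -20, "tz": 0, "roll": 0},
    {"tx": 60, "ty": -40, "tz": 0, "roll": 0},
    {"tx": 85, "ty": -49, "tz": 10, "roll": 0},
    {"tx": 85, "ty": -49, "tz": 35, "roll": 0},
    {"tx": 85, "ty": -49, "tz": 65, "roll": 0},
    {"tx": 85, "ty": -49, "tz": 95, "roll": 0},
    {"tx": 85, "ty": -49, "tz": 115, "roll": 0},
    {"tx": 85, "ty": -49, "tz": 127, "roll": 0},
    {"tx": 85, "ty": -49, "tz": 133, "roll": 0},
    {"tx": 85, "ty": -49, "tz": 133, "roll": 0},
  ],
)

```text
t: 36.33
eef_pos: [595.0, 41.9, 26.4]
tcp_rot: [-3.142, 0.002, 0.019]
ft_force: [0.0, 0.2, -0.5]
opening: 0.474
grip_force: 0.0
```

>>> step_arm(
  moves=[
    {"tx": 0, "ty": 0, "tz": 0, "roll": 0},
    {"tx": 0, "ty": 0, "tz": 0, "roll": 0},
    {"tx": 0, "ty": 0, "tz": 0, "roll": 0},
    {"tx": 0, "ty": 0, "tz": 0, "roll": 0},
    {"tx": 0, "ty": 0, "tz": 0, "roll": 0},
    {"tx": 0, "ty": 0, "tz": 0, "roll": 0},
    {"tx": 0, "ty": 0, "tz": 0, "roll": 0},
    {"tx": 0, "ty": 0, "tz": 0, "roll": 0},
  ],
  grip=0,
)

```text
t: 37.0
eef_pos: [595.6, 42.5, 28.5]
tcp_rot: [3.141, -0.002, 0.02]
ft_force: [-1.5, -0.2, 6.9]
opening: 0.245
grip_force: 30.0
```

Run:
```python
from h import *
goto(442,351,-18,0.045)
```

```text
shift [-147.5 -311.5   46.2] roll -0.025 t 37.0 pos [595.6  42.5  28.5] [ 3.141e+00 -2.000e-03  2.000e-02] F [-1.5 -0.2  6.9] op 23.3 gf 30.0
```

>>> step_arm(
  moves=[
    {"tx": 0, "ty": 0, "tz": -15, "roll": 0},
    {"tx": 0, "ty": 0, "tz": -45, "roll": 0},
    {"tx": 0, "ty": 0, "tz": -70, "roll": 0},
    {"tx": -15, "ty": -30, "tz": -80, "roll": 0},
    {"tx": -30, "ty": -65, "tz": -80, "roll": 0},
    {"tx": -47, "ty": -100, "tz": -80, "roll": 0},
    {"tx": -64, "ty": -135, "tz": -80, "roll": -0.02},
    {"tx": -80, "ty": -170, "tz": -80, "roll": -0.025},
    {"tx": -97, "ty": -205, "tz": -80, "roll": -0.025},
    {"tx": -115, "ty": -240, "tz": -80, "roll": -0.025},
    {"tx": -130, "ty": -275, "tz": -80, "roll": -0.025},
    {"tx": -145, "ty": -305, "tz": -80, "roll": -0.025},
  ],
)

```text
t: 38.0
eef_pos: [442.8, 346.6, 107.7]
tcp_rot: [-3.141, -0.0, 0.045]
ft_force: [0.0, -0.7, -1.7]
opening: 0.249
grip_force: 30.0
```

>>> step_arm(
  moves=[
    {"tx": -2.5, "ty": -6.5, "tz": 0, "roll": 0},
    {"tx": -2.5, "ty": -6.5, "tz": 0, "roll": 0},
    {"tx": -2.5, "ty": -6.5, "tz": 30, "roll": 0},
    {"tx": -2.5, "ty": -6.5, "tz": 60, "roll": 0},
    {"tx": -2.5, "ty": -6.5, "tz": 85, "roll": 0},
    {"tx": -2.5, "ty": -6.5, "tz": 105, "roll": 0},
    {"tx": -2.5, "ty": -6.5, "tz": 116, "roll": 0},
    {"tx": -2.5, "ty": -6.5, "tz": 121, "roll": 0},
    {"tx": -2.5, "ty": -6.5, "tz": 123, "roll": 0},
    {"tx": -2.5, "ty": -6.5, "tz": 123, "roll": 0},
  ],
)

```text
t: 38.83
eef_pos: [441.9, 350.8, -15.1]
tcp_rot: [-3.141, -0.001, 0.044]
ft_force: [0.0, 0.4, -0.7]
opening: 0.247
grip_force: 30.0
```

>>> step_arm(
  moves=[
    {"tx": 0, "ty": 0, "tz": 1, "roll": 0},
    {"tx": 0, "ty": 0, "tz": 1, "roll": 0},
    {"tx": 0, "ty": 0, "tz": 1, "roll": 0},
    {"tx": 0, "ty": 0, "tz": 0, "roll": 0},
    {"tx": 0, "ty": 0, "tz": -30, "roll": 0},
    {"tx": 0, "ty": 0, "tz": -70, "roll": 0},
    {"tx": 0, "ty": 0, "tz": -110, "roll": 0},
    {"tx": 12, "ty": 30, "tz": -125, "roll": 0.025},
    {"tx": 24, "ty": 65, "tz": -125, "roll": 0.025},
    {"tx": 38, "ty": 102, "tz": -125, "roll": 0.025},
    {"tx": 52, "ty": 140, "tz": -125, "roll": 0.025},
    {"tx": 66, "ty": 178, "tz": -125, "roll": 0.025},
  ],
  grip=45,
)

```text
t: 39.83
eef_pos: [515.6, 174.6, 110.2]
tcp_rot: [-3.141, -0.001, 0.021]
ft_force: [0.5, 0.8, -0.3]
opening: 0.474
grip_force: 0.0
```

>>> step_arm(
  moves=[
    {"tx": 14, "ty": 38, "tz": 0, "roll": 0},
    {"tx": 28, "ty": 76, "tz": 0, "roll": 0},
    {"tx": 42, "ty": 114, "tz": 0, "roll": 0},
    {"tx": 56, "ty": 150, "tz": 0, "roll": 0},
    {"tx": 68, "ty": 182, "tz": 0, "roll": 0},
    {"tx": 70, "ty": 197, "tz": 0, "roll": 0},
    {"tx": 70, "ty": 197, "tz": 0, "roll": 0},
    {"tx": 70, "ty": 197, "tz": 0, "roll": 0},
  ],
)

```text
t: 40.5
eef_pos: [588.7, -19.5, 109.6]
tcp_rot: [-3.141, 0.0, 0.018]
ft_force: [0.8, 1.2, -0.7]
opening: 0.47
grip_force: 0.0
```

Run:
```python
from h import *
goto(595.5,-17,27,0.02)
```

```text
shift [ 6.9 -2.4 82.6] roll -0.002 t 40.5 pos [588.7 -19.5 109.6] [-3.141  0.     0.018] F [ 0.8  1.2 -0.7] op 44.7 gf 0.0
```

>>> step_arm(
  moves=[
    {"tx": 6.5, "ty": -2, "tz": 15, "roll": 0},
    {"tx": 6.5, "ty": -2, "tz": 35, "roll": 0},
    {"tx": 6.5, "ty": -2, "tz": 55, "roll": 0},
    {"tx": 6.5, "ty": -2, "tz": 70, "roll": 0},
    {"tx": 6.5, "ty": -2, "tz": 80, "roll": 0},
    {"tx": 6.5, "ty": -2, "tz": 83, "roll": 0},
    {"tx": 6.5, "ty": -2, "tz": 83, "roll": 0},
  ],
)

```text
t: 41.08
eef_pos: [595.2, -16.3, 26.2]
tcp_rot: [-3.141, 0.001, 0.021]
ft_force: [0.4, -0.1, 0.7]
opening: 0.47
grip_force: 0.0
```

>>> step_arm(
  moves=[
    {"tx": 0, "ty": 0, "tz": 0, "roll": 0},
    {"tx": 0, "ty": 0, "tz": 0, "roll": 0},
    {"tx": 0, "ty": 0, "tz": 0, "roll": 0},
    {"tx": 0, "ty": 0, "tz": 0, "roll": 0},
    {"tx": 0, "ty": 0, "tz": 0, "roll": 0},
    {"tx": 0, "ty": 0, "tz": 0, "roll": 0},
    {"tx": 0, "ty": 0, "tz": 0, "roll": 0},
    {"tx": 0, "ty": 0, "tz": 0, "roll": 0},
  ],
  grip=0,
)

```text
t: 41.75
eef_pos: [595.9, -17.4, 27.2]
tcp_rot: [3.141, -0.001, 0.02]
ft_force: [-1.5, -0.6, 5.8]
opening: 0.244
grip_force: 30.0
```

Run:
```python
from h import *
goto(445,291,-17,0.045)
```

```text
shift [-144.9 -311.3   44. ] roll -0.025 t 41.75 pos [595.9 -17.4  27.2] [ 3.141e+00 -1.000e-03  2.000e-02] F [-1.5 -0.6  5.8] op 23.2 gf 30.0
```

>>> step_arm(
  moves=[
    {"tx": 0, "ty": 0, "tz": -15, "roll": 0},
    {"tx": 0, "ty": 0, "tz": -45, "roll": 0},
    {"tx": 0, "ty": 0, "tz": -70, "roll": 0},
    {"tx": -15, "ty": -30, "tz": -80, "roll": 0},
    {"tx": -30, "ty": -65, "tz": -80, "roll": 0},
    {"tx": -47, "ty": -100, "tz": -80, "roll": 0},
    {"tx": -64, "ty": -135, "tz": -80, "roll": -0.02},
    {"tx": -80, "ty": -170, "tz": -80, "roll": -0.025},
    {"tx": -97, "ty": -205, "tz": -80, "roll": -0.025},
    {"tx": -115, "ty": -240, "tz": -80, "roll": -0.025},
    {"tx": -130, "ty": -275, "tz": -80, "roll": -0.025},
    {"tx": -145, "ty": -305, "tz": -80, "roll": -0.025},
  ],
)

```text
t: 42.75
eef_pos: [443.3, 286.5, 106.5]
tcp_rot: [-3.142, 0.0, 0.045]
ft_force: [0.6, 1.3, -2.5]
opening: 0.244
grip_force: 30.0
```

>>> step_arm(
  moves=[
    {"tx": 0, "ty": -6.5, "tz": 0, "roll": 0},
    {"tx": 0, "ty": -6.5, "tz": 0, "roll": 0},
    {"tx": 0, "ty": -6.5, "tz": 30, "roll": 0},
    {"tx": 0, "ty": -6.5, "tz": 60, "roll": 0},
    {"tx": 0, "ty": -6.5, "tz": 85, "roll": 0},
    {"tx": 0, "ty": -6.5, "tz": 105, "roll": 0},
    {"tx": 0, "ty": -6.5, "tz": 116, "roll": 0},
    {"tx": 0, "ty": -6.5, "tz": 121, "roll": 0},
    {"tx": 0, "ty": -6.5, "tz": 124, "roll": 0},
    {"tx": 0, "ty": -6.5, "tz": 124, "roll": 0},
  ],
)

```text
t: 43.58
eef_pos: [444.8, 291.0, -17.1]
tcp_rot: [-3.141, -0.001, 0.044]
ft_force: [-0.3, 0.1, -0.6]
opening: 0.247
grip_force: 30.0
```

>>> step_arm(
  moves=[
    {"tx": 0, "ty": 0, "tz": 0, "roll": 0},
    {"tx": 0, "ty": 0, "tz": 0, "roll": 0},
    {"tx": 0, "ty": 0, "tz": 0, "roll": 0},
    {"tx": 0, "ty": 0, "tz": 0, "roll": 0},
    {"tx": 0, "ty": 0, "tz": -30, "roll": 0},
    {"tx": 0, "ty": 0, "tz": -70, "roll": 0},
    {"tx": 0, "ty": 0, "tz": -110, "roll": 0},
    {"tx": 12, "ty": 30, "tz": -125, "roll": 0.025},
    {"tx": 24, "ty": 65, "tz": -125, "roll": 0.025},
    {"tx": 38, "ty": 102, "tz": -125, "roll": 0.025},
    {"tx": 52, "ty": 140, "tz": -125, "roll": 0.025},
    {"tx": 66, "ty": 178, "tz": -125, "roll": 0.025},
  ],
  grip=45,
)

```text
t: 44.58
eef_pos: [518.7, 114.8, 108.2]
tcp_rot: [-3.141, -0.001, 0.021]
ft_force: [0.6, 0.2, 0.0]
opening: 0.474
grip_force: 0.0
```

>>> step_arm(
  moves=[
    {"tx": 14, "ty": 38, "tz": 0, "roll": 0},
    {"tx": 28, "ty": 76, "tz": 0, "roll": 0},
    {"tx": 42, "ty": 114, "tz": 0, "roll": 0},
    {"tx": 56, "ty": 150, "tz": 0, "roll": 0},
    {"tx": 70, "ty": 182, "tz": 0, "roll": 0},
    {"tx": 75, "ty": 195, "tz": 0, "roll": 0},
    {"tx": 75, "ty": 195, "tz": 0, "roll": 0},
    {"tx": 75, "ty": 195, "tz": 0, "roll": 0},
  ],
)

```text
t: 45.25
eef_pos: [596.6, -77.0, 107.4]
tcp_rot: [-3.141, 0.0, 0.019]
ft_force: [0.1, 0.2, 0.5]
opening: 0.474
grip_force: 0.0
```

Run:
```python
from h import *
goto(596.7,-77.2,27,0.02)
# side check of the rod lying in slot 1: bright pixels along its top line
c=grab("side",20); print([c["pixels"][int(q[1])-1:int(q[1])+2,int(q[0])-1:int(q[0])+2].mean().round() for q in proj(c,[[x,-77.6,76] for x in (530,545,570,597,620,648,660)])])
```

```text
shift [ 0.1  0.2 80.4] roll -0.001 t 45.25 pos [596.6 -77.  107.4] [-3.141  0.     0.019] F [0.1 0.2 0.5] op 45.1 gf 0.0
[np.float64(216.0), np.float64(169.0), np.float64(185.0), np.float64(187.0), np.float64(186.0), np.float64(184.0), np.float64(173.0)]
```

>>> step_arm(
  moves=[
    {"tx": 0, "ty": 0, "tz": 15, "roll": 0},
    {"tx": 0, "ty": 0, "tz": 35, "roll": 0},
    {"tx": 0, "ty": 0, "tz": 55, "roll": 0},
    {"tx": 0, "ty": 0, "tz": 70, "roll": 0},
    {"tx": 0, "ty": 0, "tz": 78, "roll": 0},
    {"tx": 0, "ty": 0, "tz": 81, "roll": 0},
    {"tx": 0, "ty": 0, "tz": 81, "roll": 0},
  ],
)

```text
t: 45.88
eef_pos: [596.8, -76.1, 26.4]
tcp_rot: [-3.141, 0.001, 0.021]
ft_force: [-0.2, -0.9, 0.0]
opening: 0.472
grip_force: 0.0
```

>>> step_arm(
  moves=[
    {"tx": 0, "ty": 0, "tz": 0, "roll": 0},
    {"tx": 0, "ty": 0, "tz": 0, "roll": 0},
    {"tx": 0, "ty": 0, "tz": 0, "roll": 0},
    {"tx": 0, "ty": 0, "tz": 0, "roll": 0},
    {"tx": 0, "ty": 0, "tz": 0, "roll": 0},
    {"tx": 0, "ty": 0, "tz": 0, "roll": 0},
    {"tx": 0, "ty": 0, "tz": 0, "roll": 0},
    {"tx": 0, "ty": 0, "tz": 0, "roll": 0},
  ],
  grip=0,
)

```text
t: 46.55
eef_pos: [597.5, -77.4, 27.3]
tcp_rot: [3.141, -0.001, 0.02]
ft_force: [-1.3, -1.3, 6.7]
opening: 0.249
grip_force: 30.0
```

Run:
```python
from h import *
goto(448,231,-17,0.045)
```

```text
shift [-143.4 -311.3   43.9] roll -0.025 t 46.55 pos [597.5 -77.4  27.3] [ 3.141e+00 -1.000e-03  2.000e-02] F [-1.3 -1.3  6.7] op 23.7 gf 30.0
```

>>> step_arm(
  moves=[
    {"tx": 0, "ty": 0, "tz": -15, "roll": 0},
    {"tx": 0, "ty": 0, "tz": -45, "roll": 0},
    {"tx": 0, "ty": 0, "tz": -70, "roll": 0},
    {"tx": -15, "ty": -30, "tz": -80, "roll": 0},
    {"tx": -30, "ty": -65, "tz": -80, "roll": 0},
    {"tx": -47, "ty": -100, "tz": -80, "roll": 0},
    {"tx": -64, "ty": -135, "tz": -80, "roll": -0.02},
    {"tx": -80, "ty": -170, "tz": -80, "roll": -0.025},
    {"tx": -97, "ty": -205, "tz": -80, "roll": -0.025},
    {"tx": -115, "ty": -240, "tz": -80, "roll": -0.025},
    {"tx": -130, "ty": -275, "tz": -80, "roll": -0.025},
    {"tx": -143, "ty": -305, "tz": -80, "roll": -0.025},
  ],
)

```text
t: 47.55
eef_pos: [446.3, 226.7, 106.5]
tcp_rot: [-3.142, 0.001, 0.045]
ft_force: [1.3, -0.2, -2.9]
opening: 0.244
grip_force: 30.0
```

>>> step_arm(
  moves=[
    {"tx": 0, "ty": -6.5, "tz": 0, "roll": 0},
    {"tx": 0, "ty": -6.5, "tz": 0, "roll": 0},
    {"tx": 0, "ty": -6.5, "tz": 30, "roll": 0},
    {"tx": 0, "ty": -6.5, "tz": 60, "roll": 0},
    {"tx": 0, "ty": -6.5, "tz": 85, "roll": 0},
    {"tx": 0, "ty": -6.5, "tz": 105, "roll": 0},
    {"tx": 0, "ty": -6.5, "tz": 116, "roll": 0},
    {"tx": 0, "ty": -6.5, "tz": 121, "roll": 0},
    {"tx": 0, "ty": -6.5, "tz": 124, "roll": 0},
    {"tx": 0, "ty": -6.5, "tz": 124, "roll": 0},
  ],
)

```text
t: 48.38
eef_pos: [448.2, 230.7, -17.3]
tcp_rot: [3.141, -0.0, 0.044]
ft_force: [0.8, 0.3, -1.9]
opening: 0.245
grip_force: 30.0
```

>>> step_arm(
  moves=[
    {"tx": 0, "ty": 0, "tz": 0, "roll": 0},
    {"tx": 0, "ty": 0, "tz": 0, "roll": 0},
    {"tx": 0, "ty": 0, "tz": 0, "roll": 0},
    {"tx": 0, "ty": 0, "tz": 0, "roll": 0},
    {"tx": 0, "ty": 0, "tz": -30, "roll": 0},
    {"tx": 0, "ty": 0, "tz": -70, "roll": 0},
    {"tx": 0, "ty": 0, "tz": -110, "roll": 0},
    {"tx": 0, "ty": 0, "tz": -145, "roll": 0},
    {"tx": -10, "ty": -30, "tz": -170, "roll": 0},
    {"tx": -20, "ty": -60, "tz": -180, "roll": 0},
    {"tx": -20, "ty": -60, "tz": -180, "roll": 0},
    {"tx": -20, "ty": -60, "tz": -180, "roll": 0},
  ],
  grip=45,
)

```text
t: 49.38
eef_pos: [424.7, 291.5, 163.3]
tcp_rot: [-3.141, -0.002, 0.047]
ft_force: [-0.4, 0.0, 0.1]
opening: 0.476
grip_force: 0.0
```

Run:
```python
from h import *
goto(659.9,296.8,100,-0.176)
c=grab("wrist",21); h=cv2.cvtColor(c["pixels"],cv2.COLOR_BGR2HSV)
for k in blobs(hsv(c,(0,0,110),(22,70,255))[:],150)[:8]:
    b=rect(c,k,29)
    if 20<b[1][1]<60: print("white",cv2.boundingRect(k),*b)
for k in blobs(hsv(c,(55,120,40),(75,255,255)),500)[:2]: print("tray",cv2.boundingRect(k),*rect(c,k,36))
for k in blobs(hsv(c,(0,150,50),(4,255,255)),100)[:4]: print("red",cv2.boundingRect(k),*rect(c,k,48))
```

```text
shift [235.1   5.9  63.7] roll 0.223 t 49.3833 pos [424.7 291.5 163.3] [-3.141e+00 -2.000e-03  4.700e-02] F [-0.4  0.   0.1] op 45.2 gf 0.0
white (455, 0, 57, 116) [547.5  73.3] [99.7 55. ] 0.048
white (299, 110, 26, 82) [454.4 233.2] [80.3 21.5] 0.038
white (241, 117, 22, 81) [445.1 291.2] [80. 21.] 0.041
white (181, 119, 24, 80) [440.9 349.5] [79.4 21.6] 0.033
tray (126, 55, 252, 196) [444.4 292.6] [228.8 188.6] -1.536
```

All three rods lie in the tray; the ceramics are at y = 233, 291 and 350, with the tray centre at (444,293). Now I fetch the bar.

>>> step_arm(
  moves=[
    {"tx": 20, "ty": 1, "tz": 0, "roll": 0.05},
    {"tx": 55, "ty": 2, "tz": 0, "roll": 0.1},
    {"tx": 92, "ty": 3, "tz": 0, "roll": 0.15},
    {"tx": 130, "ty": 4, "tz": 0, "roll": 0.2},
    {"tx": 167, "ty": 5, "tz": 0, "roll": 0.22},
    {"tx": 200, "ty": 6, "tz": 15, "roll": 0.223},
    {"tx": 225, "ty": 6, "tz": 35, "roll": 0.223},
    {"tx": 235, "ty": 6, "tz": 55, "roll": 0.223},
    {"tx": 235, "ty": 6, "tz": 63, "roll": 0.223},
    {"tx": 235, "ty": 6, "tz": 63, "roll": 0.223},
    {"tx": 235, "ty": 6, "tz": 63, "roll": 0.223},
  ],
)

```text
t: 50.35
eef_pos: [659.4, 294.4, 99.2]
tcp_rot: [3.141, 0.001, -0.179]
ft_force: [-0.3, 0.4, 0.4]
opening: 0.473
grip_force: 0.0
```

Run:
```python
from h import *
goto(659.9,296.8,-5,-0.176)
c=grab("wrist",22)
for k in blobs(hsv(c,(0,150,50),(4,255,255)),100)[:4]: print("red",cv2.boundingRect(k),*rect(c,k,48))
```

```text
shift [  0.2  -2.5 104.2] roll -0.003 t 50.35 pos [659.4 294.4  99.2] [ 3.141e+00  1.000e-03 -1.790e-01] F [-0.3  0.4  0.4] op 45.0 gf 0.0
red (236, 162, 22, 68) [662.9 296.6] [53.4 16.5] -0.178
red (369, 194, 51, 31) [632.2 185.5] [40.9 13.3] 1.05
red (499, 171, 13, 16) [641.4 100.7] [11.3  8.9] 0.015
```

>>> step_arm(
  moves=[
    {"tx": 0, "ty": -2.5, "tz": 20, "roll": 0},
    {"tx": 0, "ty": -2.5, "tz": 45, "roll": 0},
    {"tx": 0, "ty": -2.5, "tz": 70, "roll": 0},
    {"tx": 0, "ty": -2.5, "tz": 88, "roll": 0},
    {"tx": 0, "ty": -2.5, "tz": 98, "roll": 0},
    {"tx": 0, "ty": -2.5, "tz": 103, "roll": 0},
    {"tx": 0, "ty": -2.5, "tz": 104, "roll": 0},
    {"tx": 0, "ty": -2.5, "tz": 104, "roll": 0},
  ],
)

```text
t: 51.07
eef_pos: [661.0, 297.8, -3.1]
tcp_rot: [-3.141, -0.002, -0.178]
ft_force: [-0.0, 0.6, 0.3]
opening: 0.47
grip_force: 0.0
```

>>> step_arm(
  moves=[
    {"tx": 0, "ty": 0, "tz": 0, "roll": 0},
    {"tx": 0, "ty": 0, "tz": 0, "roll": 0},
    {"tx": 0, "ty": 0, "tz": 0, "roll": 0},
    {"tx": 0, "ty": 0, "tz": 0, "roll": 0},
    {"tx": 0, "ty": 0, "tz": 0, "roll": 0},
    {"tx": 0, "ty": 0, "tz": 0, "roll": 0},
    {"tx": 0, "ty": 0, "tz": 0, "roll": 0},
    {"tx": 0, "ty": 0, "tz": 0, "roll": 0},
    {"tx": 0, "ty": 0, "tz": 0, "roll": 0},
  ],
  grip=0,
)

```text
t: 51.82
eef_pos: [660.7, 297.5, -4.2]
tcp_rot: [-3.142, -0.0, -0.178]
ft_force: [-1.0, 0.0, 3.9]
opening: 0.186
grip_force: 30.0
```

Run:
```python
from h import *
goto(595.5,-17.6,41,0.02)
```

```text
shift [ -8.3 321.6 -45.2] roll -0.198 t 51.8167 pos [660.7 297.5  -4.2] [-3.142 -0.    -0.178] F [-1.   0.   3.9] op 17.7 gf 30.0
```

>>> step_arm(
  moves=[
    {"tx": 0, "ty": 0, "tz": -15, "roll": 0},
    {"tx": 0, "ty": 0, "tz": -45, "roll": 0},
    {"tx": 0, "ty": 0, "tz": -80, "roll": 0},
    {"tx": 0, "ty": 25, "tz": -110, "roll": -0.03},
    {"tx": -1, "ty": 60, "tz": -120, "roll": -0.06},
    {"tx": -2, "ty": 97, "tz": -120, "roll": -0.1},
    {"tx": -3, "ty": 135, "tz": -120, "roll": -0.14},
    {"tx": -4, "ty": 172, "tz": -120, "roll": -0.18},
    {"tx": -5, "ty": 210, "tz": -120, "roll": -0.198},
    {"tx": -6, "ty": 247, "tz": -120, "roll": -0.198},
    {"tx": -7, "ty": 280, "tz": -120, "roll": -0.198},
    {"tx": -8, "ty": 308, "tz": -120, "roll": -0.198},
  ],
)

```text
t: 52.82
eef_pos: [597.3, -6.3, 116.2]
tcp_rot: [3.142, -0.0, 0.019]
ft_force: [1.1, -0.6, -2.7]
opening: 0.189
grip_force: 30.0
```

>>> step_arm(
  moves=[
    {"tx": 0, "ty": 6, "tz": 0, "roll": 0},
    {"tx": 0, "ty": 13, "tz": 0, "roll": 0},
    {"tx": 0, "ty": 13, "tz": 0, "roll": 0},
    {"tx": 0, "ty": 13, "tz": 0, "roll": 0},
  ],
)

```text
t: 53.15
eef_pos: [598.6, -16.5, 115.7]
tcp_rot: [-3.141, -0.0, 0.02]
ft_force: [1.1, 0.2, -3.6]
opening: 0.183
grip_force: 30.0
```

Run:
```python
from h import *
goto(595.5,-17.6,42,0.02); c=grab("wrist",23)
for k in blobs(hsv(c,(0,150,50),(4,255,255)),400)[:2]: print("red",cv2.boundingRect(k),*rect(c,k,158))
```

```text
shift [-3.1  1.  73.7] roll 0.0 t 53.15 pos [598.6 -16.5 115.7] [-3.141 -0.     0.02 ] F [ 1.1  0.2 -3.6] op 17.4 gf 30.0
red (232, 193, 38, 76) [608.7 -16.6] [39.8 18.6] 0.007
red (5, 142, 56, 32) [643.8  86.2] [23.8 11.4] 1.061
```

>>> step_arm(
  moves=[
    {"tx": -3, "ty": 1, "tz": 15, "roll": 0},
    {"tx": -3, "ty": 1, "tz": 35, "roll": 0},
    {"tx": -3, "ty": 1, "tz": 50, "roll": 0},
    {"tx": -3, "ty": 1, "tz": 62, "roll": 0},
    {"tx": -3, "ty": 1, "tz": 69, "roll": 0},
    {"tx": -3, "ty": 1, "tz": 73, "roll": 0},
    {"tx": -3, "ty": 1, "tz": 74, "roll": 0},
    {"tx": -3, "ty": 1, "tz": 74, "roll": 0},
  ],
)

```text
t: 53.87
eef_pos: [595.7, -17.9, 41.9]
tcp_rot: [3.142, -0.001, 0.02]
ft_force: [-0.2, 0.5, -1.8]
opening: 0.187
grip_force: 30.0
```

>>> step_arm(
  moves=[
    {"tx": 0, "ty": 0, "tz": 0, "roll": 0},
    {"tx": 0, "ty": 0, "tz": 0, "roll": 0},
    {"tx": 0, "ty": 0, "tz": 0, "roll": 0},
    {"tx": 0, "ty": 0, "tz": 0, "roll": 0},
    {"tx": 0, "ty": 0, "tz": -10, "roll": 0},
    {"tx": 0, "ty": 0, "tz": -40, "roll": 0},
    {"tx": 0, "ty": 0, "tz": -75, "roll": 0},
    {"tx": -30, "ty": 0, "tz": -105, "roll": 0},
    {"tx": -70, "ty": 0, "tz": -120, "roll": 0},
    {"tx": -80, "ty": 0, "tz": -120, "roll": 0},
    {"tx": -80, "ty": 0, "tz": -120, "roll": 0},
    {"tx": -80, "ty": 0, "tz": -120, "roll": 0},
  ],
  grip=45,
)

```text
t: 54.87
eef_pos: [515.8, -20.0, 162.6]
tcp_rot: [3.141, -0.002, 0.019]
ft_force: [0.5, 0.2, 0.9]
opening: 0.474
grip_force: 0.0
```

Run:
```python
from h import *
goto(515,-18,160,0.02); c=grab("wrist",24)
for k in blobs(hsv(c,(0,150,50),(4,255,255)),100)[:2]: print("red",cv2.boundingRect(k),*rect(c,k,94))
for k in blobs(hsv(c,(5,90,60),(14,230,255)),150)[:4]: print("copper",cv2.boundingRect(k),*rect(c,k,58))
a=load("side",12)["pixels"]; b=grab("side",24)["pixels"]; d=cv2.absdiff(a,b).max(2)
print("switch diff",d[234:266,322:354].max())
c=load("side",24)
for k in blobs(hsv(c,(0,0,120),(180,60,255)),20):
    x,y,w,h=cv2.boundingRect(k)
    if 195<x<265 and 125<y<175: print("tray rod",(x,y,w,h),*rect(c,k,20))
```

```text
shift [-0.8 -2.   2.6] roll -0.001 t 54.8667 pos [515.8 -20.  162.6] [ 3.141e+00 -2.000e-03  1.900e-02] F [0.5 0.2 0.9] op 45.1 gf 0.0
red (239, 60, 23, 68) [595.  -18.2] [49.1 16.8] 0.012
red (23, 48, 50, 32) [613.8 133.3] [36.4 12.2] 1.059
copper (227, 18, 42, 45) [639.4 -15.3] [34.2 33.9] -1.55
copper (133, 29, 66, 31) [635.1  53.4] [54.5 23.2] -1.55
copper (270, 29, 93, 21) [641.6 -72.7] [77.1 15.4] -1.55
copper (239, 125, 23, 41) [552.2 -19.1] [35.8 19.7] 0.012
switch diff 9
tray rod (212, 152, 38, 8) [454.3 240.5] [125.3  39.3] 0.009
tray rod (209, 143, 37, 8) [446.  300.9] [125.1  39.7] 0.059
tray rod (208, 135, 35, 8) [442.4 360. ] [123.3  37.9] 0.057
```

The bar lies flat in slot 2 at (595,-18), yaw 0.012. The rods are in the tray, the switch is at rest and the gripper is clear, so I hand in.

```bash
python3 -c "
from cell import env
print(env.job_done())"
```

```text
the job is handed in; nothing more can be done
None
```

The withstand test is done and handed in, though no verdict came back: the switch was held about 2 s at its stop (judged from a 27 N force jump and the side view) and sprang back; my last images show all three rods in the green tray and the bar in the middle slot.

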